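# Press the draining board's seam cover home

## Robot

A 6-joint arm with a two-finger parallel gripper is mounted at the origin on a cart in front of the work surface, level with it; the furniture and walls round the work are solid. World frame = base frame: x ahead of the robot, y to its left, z up, the work surface at z = 0. Lengths are in m, angles in rad, forces in N, time in s.
With the tool pointing down it reaches from about 0.275 to 0.975 m from the base axis. Payload 8.4 kg.
Tool frame: the origin (TCP) lies between the finger pads; the fingertips stand 14 mm ahead of it and the grasp point (between the pads) lies 5 mm behind it (tip_reach is the distance from the TCP to the fingertips, in m); z points along the fingers, y is the direction in which the jaws open and shut (so a half turn about z gives the same grasp; the last joint's range is limited). The gripper opens to 92 mm and grips with 3 to 60 N. Pads are 20 mm wide; open, the fingers measure 128 mm over their backs; the gripper's body (75 mm by 189 mm) begins 69 mm behind the grasp point.
Start: joints at [-1.203, 0.353, 1.633, -0, 1.155, -0.002], TCP at [0.226, -0.583, 0.229] pointing down, gripper open.
Joint ranges: [-2.63, 2.63], [-0.92, 2.1], [0.06, 2.66], [-1.3, 4.44], [0, 2.69], [-3.02, 3.02]. Speed limits (rad/s): [2.22, 2.22, 2.79, 3.14, 3.14, 3.14].

## Interface

Orientations are given as a rotation vector (axis times angle).
In Python, from cell import get_state, snapshot, sign_off, tip_reach gives the robot as it stands.
- The arm moves only by the tool send_rows, never from a script. Its argument "moves" is a list of rows, each an object of numbers: "jaw": the gripper command: -1 is fully open, 1 is shut, values between are in proportion; "dx", "dy", "dz": the shift along the tool's x, y, z in units of 25 mm (1.0 is 25 mm); "rx", "ry", "rz": the turn, a rotation vector about the tool's x, y, z in units of 6 degrees (1.0 is 6 degrees). In form: [{"jaw": .., "dx": .., "dy": .., "dz": .., "rx": .., "ry": .., "rz": ..}, ...]. A call has 1 to 10 rows; each row is the pose to reach, as a shift and turn from the pose measured when the call began, along the tool's axes at that moment; what a row does not reach only later rows make up. A row lasts 1/8 s, in which the tool goes at most 62.5 mm and 10.7 degrees, less where a joint would pass 70% of its speed; a pose out of reach is approached as far as the arm can. A call with a gripper value outside its range is refused whole. The fingers move at their own pace and stop on an object; "grip_force" is the grip in N (left out, the last holds). Time passes only in rows, so rows that repeat a pose let the fingers close. It gives the time, the measured TCP pose, the force and the opening at its end, in the units of the state.
- get_state(): the state, without advancing time (a new reading comes with each control period).
- snapshot(name): name is "side" or "top" or "wrist"; returns a dict with "image" (400x640x3 uint8, red, green, blue), "camera_matrix" (3x3 intrinsics, pixels), "k1" (the pictures are not rectified: a ray, as slopes to the right and down, at radius r is drawn at 1 + k1 r^2 times it, then the intrinsics apply), "view" (4x4, takes a point from world to camera coordinates). Camera axes: x right, y down, z forward; pixel columns grow to the right and rows downward; lengths in m; the calibration is good to about 2 mm. A picture is of the moment at which its call begins. There is no depth.
- sign_off(): hands the job in, once; it reports no verdict.
The state is a dict: "t": time; "joint_positions": joint angles; "dq": joint speeds; "joint_torque": joint torques, N m; "ee_pos": TCP position; "tcp_rot": TCP orientation; "force": force on the tool from outside, world axes, zero at the start; "torque": the same for the moment, N m; "gripper_width": finger opening in m.
Only numpy, scipy, OpenCV 4.12 (cv2) and the standard library are available. Lean on these libraries where they do the work, as an engineer would, in place of code of your own. Each camera call takes 0.05 s, during which the arm holds its last target.

## Task

The steel slats that cover the curved drain seam of the draining board have come up. Take the pressing stick from its stand and run its rounded tip slowly and gently along the seam, from the red end to the white end, until every slat is fully home and level with the end caps; touch the board with the stick only, not with the fingers. Then hang the stick back in its stand, upright, and leave the mug and pepper mill where they are.

Things in the scene. Friction and masses are not known exactly. Their poses are not given: they have to be found in the camera images.
- board_base: Fixed black base, 100x300x29 mm, under a pale wooden draining board, 130x335x20 mm. Origin: on the worktop under its middle; z up, y from the board's red end to its white end, x across. The board is hinged on it about the cross line y = -150, z = 30 mm and propped up at the white end by an angle of 0.5 to 3 degrees that is NOT measured: feel the true heights with the stick. It does not yield.
- seam_mid (a point): Point on the base's frame at (x, y, z) = (-12, 0, 51) mm: middle of the curved seam, at the height of the cap tops if the board were level. In the base's frame the seam is an arc of radius 260 mm about (248, 0) mm, bulging to -x. Along the arc from this point: the slats' centres at -105, -75, -45, -15, 15, 45, 75, 105 mm (slat 0 to 7), the caps' centres at -137.5 (red) and 137.5 mm (white).
- red_cap (a point): Base-frame point (23.5, -131.2) mm, z = 51 mm: centre of the top of the red end cap if the board were level (really about 0 to 1 mm higher). The cap is fixed to the board, 31 mm long along the seam (5 mm of it a slope at the inner end), 27 mm wide, 3 mm above the bare board.
- white_cap (a point): Base-frame point (23.5, 131.2) mm, z = 51 mm: centre of the top of the white end cap if the board were level; really 2 to 15 mm higher, as the board is propped up at this end. The cap is fixed to the board, 31 mm long along the seam (5 mm of it a slope at the inner end), 27 mm wide, 3 mm above the bare board.
- stick: Loose pressing stick, 0.12 kg, 132 mm long, upright in its stand at the start. Origin: the lowest point of its rounded white tip (16 mm across); z up along the stick. White round stem to z = 55 mm, wooden collar 36 mm across from z = 55 to 61 mm, square wooden grip 22x22 mm (faces along its own x and y) from z = 61 to 123 mm, domed top. Hold it by the square grip.
- stick_stand: Fixed dark wooden block 74x74x65 mm with a vertical hole 26 mm wide through it. Origin: centre of its underside. The stick hangs in the hole with its collar resting on the block's top at z = 65 mm, its tip then 10 mm above the worktop.
- mug: Bystander: loose green and white mug, 101 mm tall. Origin: centre of its underside.
- pepper_mill: Bystander: loose dark wooden pepper mill, 58 mm wide and 160 mm tall. Origin: centre of its underside.
- slat0 (a joint): Steel slat 0 (next to the red cap), 22 mm wide, 30 mm along the seam: flat top of 12 mm and a 31-degree ramp at each end, so that a tip sliding along at cap height pushes it down. Joint: 0 = 5 mm proud of the caps, 0.005 (m) = fully home, level with the caps. Takes 2 N from above (some 5 to 10 N along its ramp); stays where left.
- slat1 (a joint): Steel slat 1 (counted from the red cap), 22 mm wide, 30 mm along the seam: flat top of 12 mm and a 31-degree ramp at each end, so that a tip sliding along at cap height pushes it down. Joint: 0 = 5 mm proud of the caps, 0.005 (m) = fully home, level with the caps. Takes 2 N from above (some 5 to 10 N along its ramp); stays where left.
- slat2 (a joint): Steel slat 2 (counted from the red cap), 22 mm wide, 30 mm along the seam: flat top of 12 mm and a 31-degree ramp at each end, so that a tip sliding along at cap height pushes it down. Joint: 0 = 5 mm proud of the caps, 0.005 (m) = fully home, level with the caps. Takes 2 N from above (some 5 to 10 N along its ramp); stays where left.
- slat3 (a joint): Steel slat 3 (counted from the red cap), 22 mm wide, 30 mm along the seam: flat top of 12 mm and a 31-degree ramp at each end, so that a tip sliding along at cap height pushes it down. Joint: 0 = 5 mm proud of the caps, 0.005 (m) = fully home, level with the caps. Takes 2 N from above (some 5 to 10 N along its ramp); stays where left.
- slat4 (a joint): Steel slat 4 (counted from the red cap), 22 mm wide, 30 mm along the seam: flat top of 12 mm and a 31-degree ramp at each end, so that a tip sliding along at cap height pushes it down. Joint: 0 = 5 mm proud of the caps, 0.005 (m) = fully home, level with the caps. Takes 2 N from above (some 5 to 10 N along its ramp); stays where left.
- slat5 (a joint): Steel slat 5 (counted from the red cap), 22 mm wide, 30 mm along the seam: flat top of 12 mm and a 31-degree ramp at each end, so that a tip sliding along at cap height pushes it down. Joint: 0 = 5 mm proud of the caps, 0.005 (m) = fully home, level with the caps. Takes 2 N from above (some 5 to 10 N along its ramp); stays where left.
- slat6 (a joint): Steel slat 6 (counted from the red cap), 22 mm wide, 30 mm along the seam: flat top of 12 mm and a 31-degree ramp at each end, so that a tip sliding along at cap height pushes it down. Joint: 0 = 5 mm proud of the caps, 0.005 (m) = fully home, level with the caps. Takes 2 N from above (some 5 to 10 N along its ramp); stays where left.
- slat7 (a joint): Steel slat 7 (next to the white cap), 22 mm wide, 30 mm along the seam: flat top of 12 mm and a 31-degree ramp at each end, so that a tip sliding along at cap height pushes it down. Joint: 0 = 5 mm proud of the caps, 0.005 (m) = fully home, level with the caps. Takes 2 N from above (some 5 to 10 N along its ramp); stays where left.
Not all that is in view belongs to the job. There is more than one size of the stick; the one meant has the size given above. What is shaped like the stick_stand but purple is not meant.

How it is judged:
By the outcome, as a careful person would: the job done as asked, in the order asked, and still so for the second after the job is handed in, with the robot touching nothing.
It also fails if it takes over 72 s, if anything falls off the work surface, if the arm or the gripper's body presses on something with over 40 N, if the wrist force passes 120 N, or if a joint passes its speed limit or range.

## Working session

There is one attempt and no reset: what is moved stays moved. The work goes in short steps, Python scripts to look and compute and a tool call to move; the robot and the scene stay as the last step left them, time stands still between calls to the robot, and variables do not carry over. Pictures are saved under pics/ and viewed, and the job is handed in when it is done.

Besides the shell and the picture viewer there is one more tool, called as a command line: name --argument value ..., lists and objects as JSON in quotes. send_rows: Moves the arm, as the interface text tells. Its arguments: {"type":"object","properties":{"moves":{"type":"array"},"grip_force":{"type":"number"}},"required":["moves"]}

```bash
ls; mkdir -p pics
python3 - <<'E'
from cell import *
import cv2,json,numpy as np
s=get_state();print(s)
for n in ["side","top","wrist"]:
    d=snapshot(n);cv2.imwrite(f"pics/{n}0.png",d["image"][:,:,::-1]);np.savez(f"pics/{n}0.npz",**d);print(n,d["camera_matrix"],d["k1"],d["view"])
E
```

```text
pics
{'t': 0.0, 'joint_positions': array([-1.20339673e+00,  3.53666364e-01,  1.63414099e+00,  7.34287362e-06,
        1.15520221e+00, -2.39100909e-03]), 'dq': array([ 8.21083376e-04,  4.66019243e-04, -6.73744178e-04, -1.53149123e-03,
        3.60690724e-04, -2.22096556e-07]), 'joint_torque': array([ 1.55077498e-03, -5.93835139e+01, -3.34211683e+01,  6.98112021e-02,
        2.31815974e-02, -9.90852141e-05]), 'ee_pos': array([ 0.22572046, -0.58229546,  0.22784938]), 'tcp_rot': array([-3.08667580e+00, -5.77300795e-01,  3.93396096e-04]), 'force': array([-0.40343369, -0.43567052,  0.40360127]), 'torque': array([-0.02473606,  0.04067706, -0.00707246]), 'gripper_width': 0.09179698544093506}
side [[504.79235142   0.         318.82843099]
 [  0.         504.79235142 199.36910062]
 [  0.           0.           1.        ]] -0.02308517146363928 [[ 0.99699347 -0.07697454  0.00888444 -0.54297976]
 [-0.03795343 -0.58508263 -0.81008509  0.07333607]
 [ 0.06755406  0.80731235 -0.58624501  1.1068744 ]
 [ 0.          0.          0.          1.        ]]
top [[448.84037038   0.         321.30188141]
 [  0.         448.84037038 201.26872701]
 [  0.           0.           1.        ]] -0.11702001320369126 [[-0.02517352 -0.99956537  0.01534144 -0.01315309]
 [-0.99234516  0.02312981 -0.12130991  0.54164954]
 [ 0.12090234 -0.0182778  -0.99249612  1.14323609]
 [ 0.          0.          0.          1.        ]]
wrist [[328.32747482   0.         323.53487273]
 [  0.         328.32747482 203.37096837]
 [  0.           0.           1.        ]] -0.014132956981438502 [[ 0.36106008 -0.93254095 -0.00172932 -0.6231074 ]
 [-0.89185328 -0.34584728  0.29152594 -0.03196784]
 [-0.27245796 -0.10371608 -0.95656136  0.39419961]
 [ 0.          0.          0.          1.        ]]
```

View pics/side0.png

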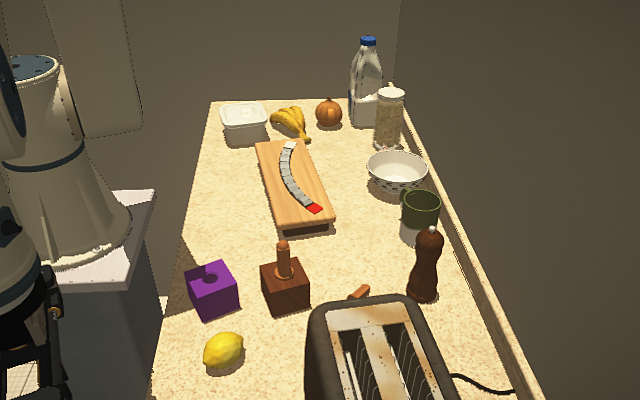

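View pics/top0.png

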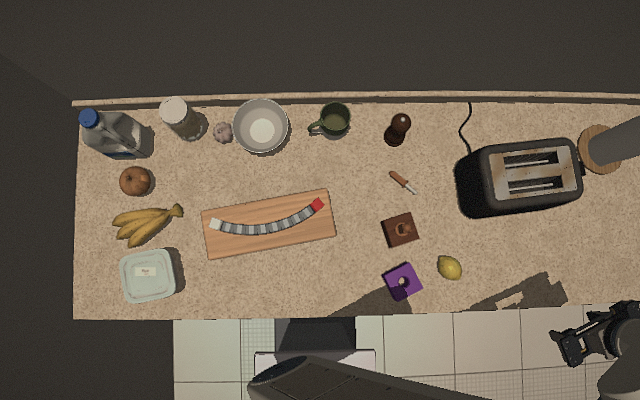

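View pics/wrist0.png

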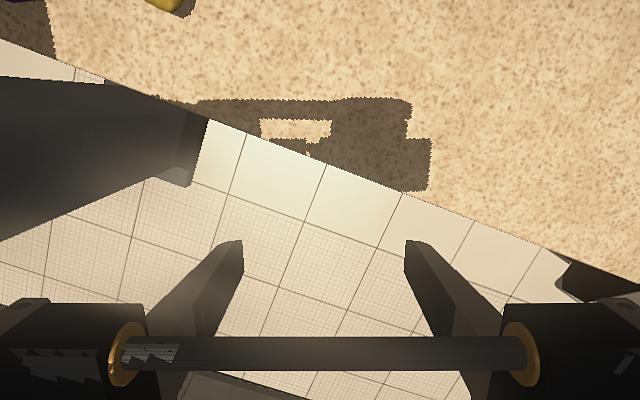

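The top view shows the brown stand with the stick at about (401,230), the purple decoy at (402,281), a lying stick at (402,182), the board from (202,212) to (335,235) with its red cap at (318,205), the mug at (335,120) and the mill at (397,130). I'll enlarge crops next.

```bash
cat > h.py <<'E'
import numpy as np,cv2
from cell import *
def load(n): return np.load(f"pics/{n}.npz")
def crop(n,x0,x1,y0,y1,f,out):
    im=load(n)["image"][y0:y1,x0:x1,::-1]
    im=cv2.resize(im,None,fx=f,fy=f,interpolation=cv2.INTER_CUBIC)
    for i in range(x0,x1):
        if i%10==0: cv2.putText(im,str(i),((i-x0)*f,8),0,.3,(0,0,255),1); cv2.line(im,((i-x0)*f,10),((i-x0)*f,14),(0,0,255),1)
    for i in range(y0,y1):
        if i%10==0: cv2.putText(im,str(i),(0,(i-y0)*f+4),0,.3,(0,0,255),1)
    cv2.imwrite(f"pics/{out}.png",im)
def proj(d,P):
    P=np.atleast_2d(P).astype(float);V=d["view"];c=P@V[:3,:3].T+V[:3,3]
    s=c[:,:2]/c[:,2:];r2=(s**2).sum(1,keepdims=True);s=s*(1+float(d["k1"])*r2)
    K=d["camera_matrix"];return s*[K[0,0],K[1,1]]+K[:2,2]
def ray(d,uv):
    K=d["camera_matrix"];k=float(d["k1"]);s0=(np.array(uv,float)-K[:2,2])/[K[0,0],K[1,1]]
    s=s0.copy()
    for _ in range(20): s=s0/(1+k*(s@s))
    R=d["view"][:3,:3];o=-R.T@d["view"][:3,3];return o,R.T@np.r_[s,1]
def atz(d,uv,z):
    o,v=ray(d,uv);return o+v*(z-o[2])/v[2]
E
python3 - <<'E'
from h import *
crop("top0",190,350,180,265,5,"ct1")
crop("top0",370,440,160,310,4,"ct2")
crop("side0",170,330,230,330,5,"cs1")
crop("side0",245,345,130,240,5,"cs2")
E
```

```text
(no output)
```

View pics/ct1.png

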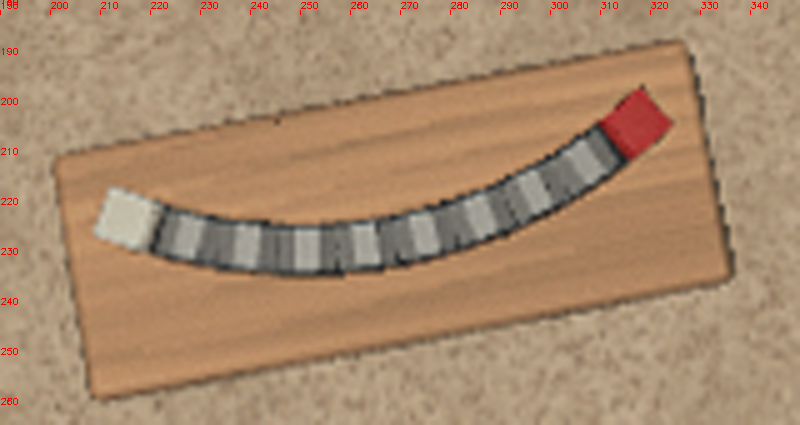

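View pics/ct2.png

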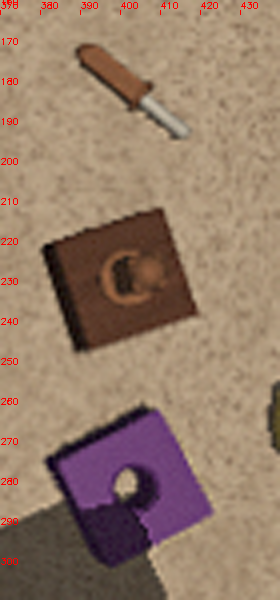

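View pics/cs1.png

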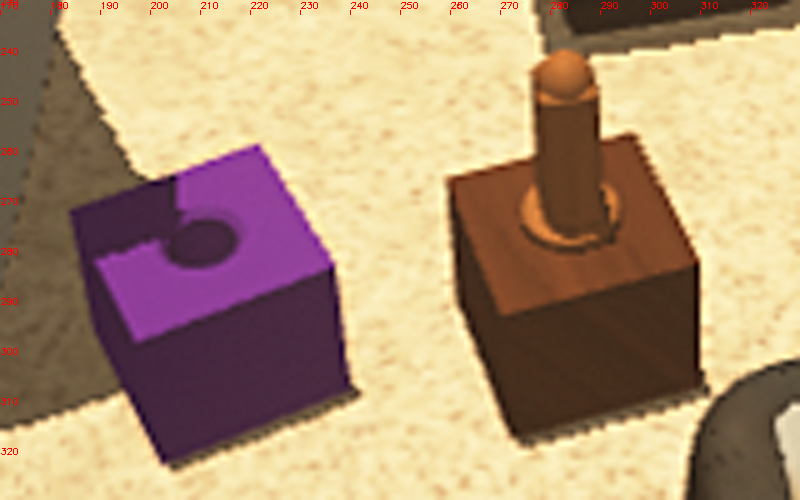

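View pics/cs2.png

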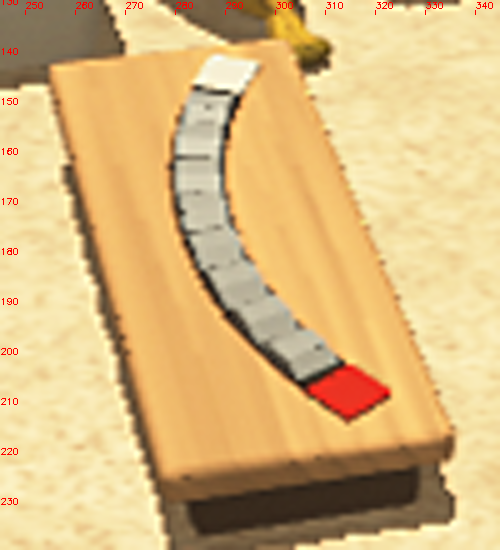

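```bash
cat >> h.py <<'E'
def Rz(a): c,s=np.cos(a),np.sin(a); return np.array([[c,-s,0],[s,c,0],[0,0,1.]])
def board(p,L):  # p=x,y,yaw,tilt; L board-frame level coords
    x,y,w,t=p; L=np.atleast_2d(L).astype(float)
    h=np.array([0,-.150,.030]); c,s=np.cos(t),np.sin(t)
    Rx=np.array([[1,0,0],[0,c,-s],[0,s,c]])
    return ((L-h)@Rx.T+h)@Rz(w).T+[x,y,0]
E
cat > fit.py <<'E'
from h import *
from scipy.optimize import least_squares
T=load("top0");S=load("side0")
C=np.array([[65,167.5,48],[65,-167.5,48],[-65,-167.5,48],[-65,167.5,48],[23.5,131.2,51],[23.5,-131.2,51]])/1e3
tp=np.array([[201,211],[327.4,188.4],[336.6,236],[209,259.8],[215.8,223.8],[317.4,204.8]])
sp=np.array([[302,138],[335.4,217],[277,226.4],[255,143.2]])
iS=[0,1,2,3]
f=lambda p:np.r_[(proj(T,board(p,C))-tp).ravel(),(proj(S,board(p,C[iS]))-sp).ravel()]
r=least_squares(f,[.5,.1,.15,.03]);print("board",r.x,np.degrees(r.x[2:]),"\n",f(r.x).reshape(-1,2).round(1))
f1=lambda p:f(p)[:12];q=least_squares(lambda p:f1([*p,r.x[3]]),r.x[:3]);print("top only",q.x)
# stand
B=np.array([[37,-37,65],[-37,-37,65],[-37,37,65],[37,37,65]])/1e3
st=np.array([[410.75,212.2],[419.2,238.2],[392.5,246.7],[384.2,220.5]])
ss=np.array([[309.4,282.6],[270,293],[259.4,265.6],[297,256.8]])  # order guess below
g=lambda p:B@Rz(p[2]).T+[p[0],p[1],0]
# side order: +x right, +y far
ss2=np.array([ss[0],ss[1],ss[2],ss[3]])
e=lambda p:np.r_[(proj(T,g(p))-st).ravel(),(proj(S,g(p))-ss2).ravel()]
r2=least_squares(e,[.5,-.2,.3]);print("stand",r2.x,np.degrees(r2.x[2]),"\n",e(r2.x).reshape(-1,2).round(1))
q=least_squares(lambda p:e(p)[:8],r2.x);print("top only",q.x); q=least_squares(lambda p:e(p)[8:],r2.x);print("side only",q.x)
x,y,_=r2.x
for z,l in[(.065,'blk'),(.071,'collar'),(.133,'gripend'),(.142,'top')]: print(l,proj(T,[x,y,z]).round(1),proj(S,[x,y,z]).round(1))
from cell import get_state
E
python3 fit.py
```

```text
board [0.48536913 0.11131882 0.16413021 0.0363316 ] [9.40396817 2.08164761] 
 [[-1.1 -0.9]
 [ 0.4 -1.6]
 [ 0.8 -0. ]
 [-1.   0.5]
 [ 0.4 -0.4]
 [-0.2 -0. ]
 [ 0.3  0.2]
 [ 0.2  0.5]
 [-1.2 -0.2]
 [-1.5  0.5]]
top only [0.48430739 0.11108379 0.16308258]
stand [ 0.46215848 -0.22764338  0.27283397] 15.63223518833021 
 [[-0.4 -1.6]
 [ 0.2  0.1]
 [-0.5  0.2]
 [-1.1 -1.4]
 [ 0.1  0.8]
 [-0.7  0.6]
 [-0.8  0.2]
 [-0.4  0. ]]
top only [ 0.46045869 -0.22869268  0.27236055]
side only [ 0.4630102  -0.22659992  0.27261151]
blk [[401.3 228.7]] [[283.5 274.4]]
collar [[401.7 228.6]] [[283.4 272. ]]
gripend [[406.7 227. ]] [[282.3 246.2]]
top [[407.5 226.7]] [[282.1 242.2]]
```

```bash
cat >> h.py <<'E'
from scipy.spatial.transform import Rotation as Ro
def rel(pos,yaw=None,st=None):
    """move to world pos, tool down with tool-x axis heading yaw; units of rows"""
    s=st or get_state();R=Ro.from_rotvec(s["tcp_rot"])
    d=R.inv().apply(np.array(pos)-s["ee_pos"])/.025
    if yaw is None: return d.round(3)
    Rt=Ro.from_matrix(np.column_stack([[np.cos(yaw),np.sin(yaw),0],[np.sin(yaw),-np.cos(yaw),0],[0,0,-1]]))
    return d.round(3),(np.degrees((R.inv()*Rt).as_rotvec())/6).round(3)
def show():
    s=get_state();M=Ro.from_rotvec(s["tcp_rot"]).as_matrix()
    print("t",round(s["t"],2),"pos",s["ee_pos"].round(4),"x-axis yaw",np.degrees(np.arctan2(M[1,0],M[0,0])).round(2),"tilt",(M[:2,2]).round(4),"F",s["force"].round(2),"w",round(s["gripper_width"],4),"q",s["joint_positions"].round(2))
E
python3 - <<'E'
from h import *
show();d=load("wrist0");V=d["view"];s=get_state();R=Ro.from_rotvec(s["tcp_rot"])
print(R.inv().apply(-V[:3,:3].T@V[:3,3]-s["ee_pos"]))
print(R.as_matrix().round(3))
print(rel([.44,-.235,.30],np.arctan2(R.as_matrix()[1,0],R.as_matrix()[0,0])))
for w in np.radians([-15,0,15.6]): print(rel([.40,-.24,.27],w))
E
```

```text
t 0.15 pos [ 0.2258 -0.5824  0.228 ] x-axis yaw 21.19 tilt [-0.0004  0.001 ] F [-0.28  0.25 -0.42] w 0.0919 q [-1.2   0.35  1.63 -0.    1.16 -0.  ]
[ 0.08409841 -0.00100355 -0.1572847 ]
[[ 0.932  0.361 -0.   ]
 [ 0.361 -0.932  0.001]
 [-0.    -0.001 -1.   ]]
(array([13.013, -9.863, -2.868]), array([-0.01,  0.  , -0.  ]))
(array([ 11.449, -10.253,  -1.668]), array([-1.000e-02,  4.000e-03,  6.032e+00]))
(array([ 11.449, -10.253,  -1.668]), array([-1.000e-02,  2.000e-03,  3.532e+00]))
(array([ 11.449, -10.253,  -1.668]), array([-0.01 ,  0.001,  0.932]))
```

send_rows --moves '[{"jaw": -1,"dx": 2,"dy": -1.8,"dz": -2},{"jaw": -1,"dx": 4.5,"dy": -4,"dz": -2},{"jaw": -1,"dx": 6.5,"dy": -6,"dz": -2},{"jaw": -1,"dx": 9,"dy": -8,"dz": -2,"rz": 0.5},{"jaw": -1,"dx": 11.45,"dy": -10.25,"dz": -2,"rz": 0.93},{"jaw": -1,"dx": 11.45,"dy": -10.25,"dz": -1.67,"rz": 0.93},{"jaw": -1,"dx": 11.45,"dy": -10.25,"dz": -1.67,"rz": 0.93},{"jaw": -1,"dx": 11.45,"dy": -10.25,"dz": -1.67,"rz": 0.93}]'

```text
$.moves[0]: bad value
```

```bash
cat >> h.py <<'E'
def snap(n,name):
    d=snapshot(n);np.savez(f"pics/{name}.npz",**d);cv2.imwrite(f"pics/{name}.png",d["image"][:,:,::-1]);return d
E
python3 - <<'E'
from h import *
show();d=snap("wrist","w1")
print(proj(d,[[.462,-.2275,.142],[.462,-.2275,.071]]))
E
```

```text
t 0.15 pos [ 0.2258 -0.5824  0.228 ] x-axis yaw 21.19 tilt [-0.0004  0.001 ] F [-0.28  0.25 -0.42] w 0.0919 q [-1.2   0.35  1.63 -0.    1.16 -0.  ]
[[-141.46840265 -412.78490085]
 [ -16.56517771 -276.2913586 ]]
```

View pics/w1.png

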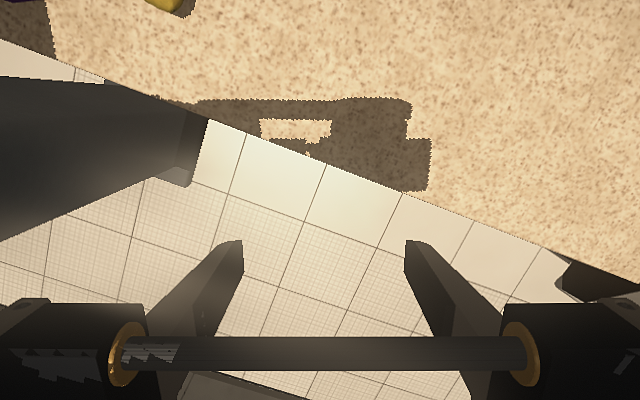

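The call was refused, so the arm hasn't moved and the picture is the same. I'll give every key in each row.

send_rows --moves '[{"jaw": -1,"dx": 2,"dy": -1.8,"dz": -2,"rx": 0,"ry": 0,"rz": 0},{"jaw": -1,"dx": 4.5,"dy": -4,"dz": -2,"rx": 0,"ry": 0,"rz": 0},{"jaw": -1,"dx": 6.5,"dy": -6,"dz": -2,"rx": 0,"ry": 0,"rz": 0},{"jaw": -1,"dx": 9,"dy": -8,"dz": -2,"rx": 0,"ry": 0,"rz": 0.5},{"jaw": -1,"dx": 11.45,"dy": -10.25,"dz": -2,"rx": 0,"ry": 0,"rz": 0.93},{"jaw": -1,"dx": 11.45,"dy": -10.25,"dz": -1.67,"rx": 0,"ry": 0,"rz": 0.93},{"jaw": -1,"dx": 11.45,"dy": -10.25,"dz": -1.67,"rx": 0,"ry": 0,"rz": 0.93},{"jaw": -1,"dx": 11.45,"dy": -10.25,"dz": -1.67,"rx": 0,"ry": 0,"rz": 0.93}]'

```text
t: 1.2
ee_pos: [0.4005, -0.2388, 0.27]
tcp_rot: [-3.111, -0.431, 0.0]
force: [0.5, -0.9, 0.4]
gripper_width: 0.0921
```

Run:
```python
from h import *
show();d=snap("wrist","w2")
print(proj(d,[[.462,-.2275,.142],[.462,-.2275,.071]]))
```

```text
t 1.2 pos [ 0.4005 -0.2388  0.27  ] x-axis yaw 15.77 tilt [-0.0004  0.0009] F [ 0.48 -0.85  0.38] w 0.0921 q [-0.54  0.06  1.91  0.    1.17  0.75]
[[332.00453911 130.01865698]
 [330.46430322 124.79706481]]
```

View pics/w2.png

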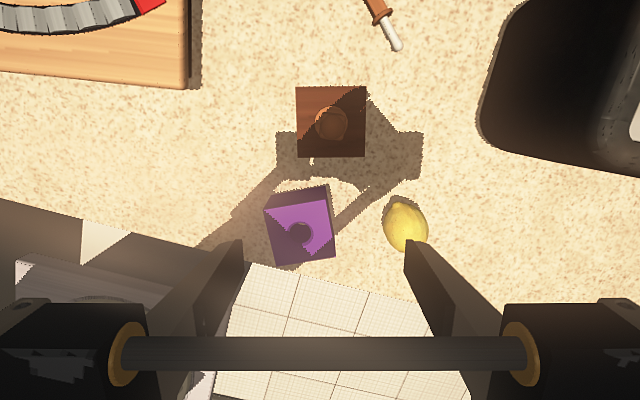

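Run:
```python
from h import *
im=load("w2")["image"][75:170,280:385,::-1]
im=cv2.resize(im,None,fx=6,fy=6,interpolation=cv2.INTER_CUBIC)
im=np.clip((im/255.)**.55*255*1.2,0,255).astype(np.uint8)
cv2.imwrite("pics/w2c.png",im)
```

```text
(no output)
```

View pics/w2c.png

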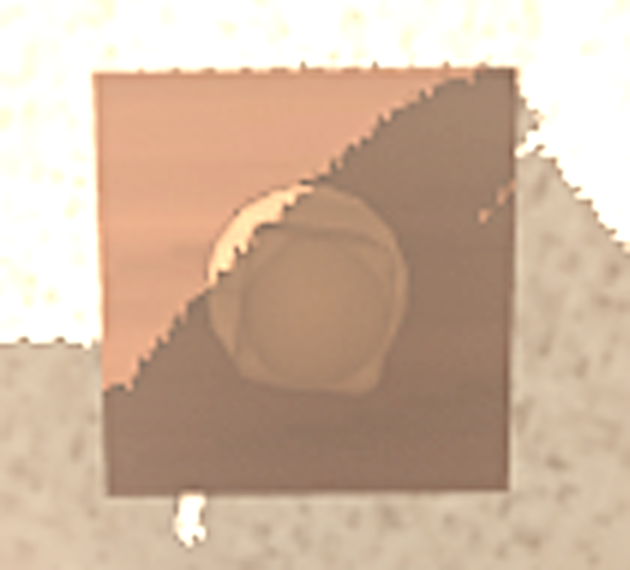

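Run:
```python
from h import *
d=load("w2");base=cv2.imread("pics/w2c.png");c=np.array([.462,-.2275])
out=[]
for wd in [5,10,20]:
    im=base.copy()
    for z,col in[(.133,(0,0,255)),(.071,(255,0,0))]:
        S=np.array([[11,11,0],[11,-11,0],[-11,-11,0],[-11,11,0]])/1e3@Rz(np.radians(15.7-wd)).T+[*c,z]
        p=(proj(d,S)-[280,75])*6+3
        cv2.polylines(im,[p.round().astype(int)],True,col,1)
    a=np.linspace(0,6.28,60);p=(proj(d,np.c_[c[0]+.018*np.cos(a),c[1]+.018*np.sin(a),0*a+.071])-[280,75])*6+3
    cv2.polylines(im,[p.round().astype(int)],True,(0,255,0),1)
    out.append(im[150:430,150:450])
cv2.imwrite("pics/ov.png",cv2.resize(np.hstack(out),(800,249)))
```

```text
(no output)
```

View pics/ov.png

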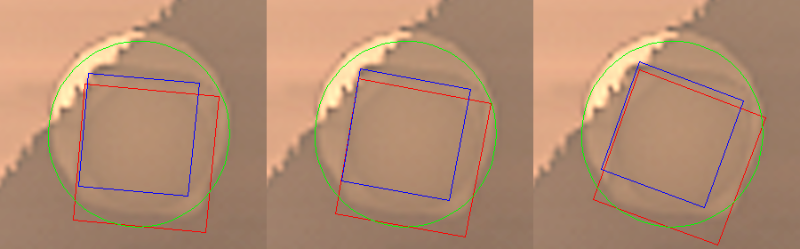

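Run:
```python
from h import *
g=load("w2")["image"][100:145,308:355,::-1].astype(float)
g=cv2.resize(g,None,fx=12,fy=12,interpolation=cv2.INTER_CUBIC)
im=np.clip((g-np.percentile(g,2))/(60)*200,0,255).astype(np.uint8)
for i in range(310,355,5): cv2.putText(im,str(i),((i-308)*12,10),0,.35,(255,255,255),1)
for i in range(100,145,5): cv2.putText(im,str(i),(0,(i-100)*12+4),0,.35,(255,255,255),1)
cv2.imwrite("pics/w2d.png",im)
```

```text
(no output)
```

View pics/w2d.png

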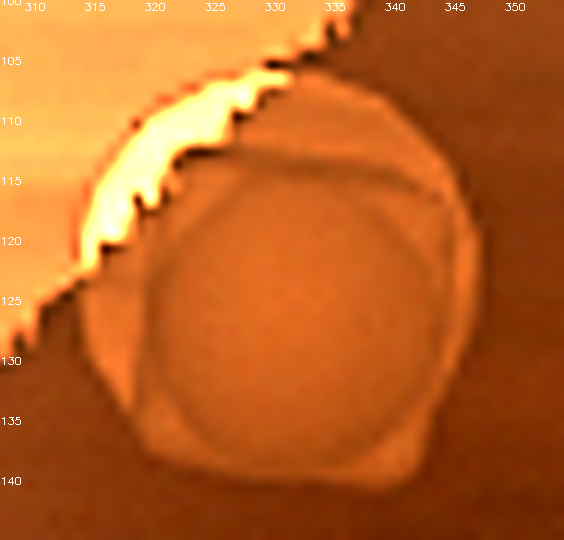

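Run:
```python
from h import *
d=load("w2")
c=[(95,73),(515,68),(508,490),(107,494)]
P=np.array([atz(d,np.array(q)/6+[279.5,74.5],.065) for q in c]);print(P.round(4),P.mean(0),np.linalg.norm(np.diff(P,axis=0),axis=1))
for q in [(342,140),(319.5,137.5),(344.7,116),(321.5,112.5),(332,126.5)]: print(atz(d,q,.133).round(4))
print(atz(d,(331.9,126.5),.138).round(4), atz(d,(330.6,122),.071))
T=load("top0");print(atz(T,(407,227.3),.138)); S=load("side0"); print(atz(S,(283,247),.138))
```

```text
[[ 0.489  -0.1817  0.065 ]
 [ 0.5096 -0.2517  0.065 ]
 [ 0.4393 -0.273   0.065 ]
 [ 0.4185 -0.202   0.065 ]] [ 0.46412179 -0.22708229  0.065     ] [0.0729691  0.0734864  0.07392416]
[ 0.4555 -0.2388  0.133 ]
[ 0.4522 -0.2191  0.133 ]
[ 0.4758 -0.2352  0.133 ]
[ 0.4732 -0.215   0.133 ]
[ 0.4643 -0.227   0.133 ]
[ 0.4646 -0.2268  0.138 ] [ 0.46480805 -0.22683875  0.071     ]
[ 0.46105489 -0.22726911  0.138     ]
[ 0.46344862 -0.23566234  0.138     ]
```

Run:
```python
from h import *
print(rel([.464,-.227,.18],np.radians(9)));print(rel([.464,-.227,.089],np.radians(9)))
```

```text
(array([2.597, 0.2  , 3.604]), array([-0.006,  0.003,  1.119]))
(array([2.598, 0.202, 7.244]), array([-0.006,  0.003,  1.119]))
```

send_rows --moves '[{"jaw": -1,"dx": 1.3,"dy": 0.1,"dz": 1,"rx": 0,"ry": 0,"rz": 0.6},{"jaw": -1,"dx": 2.6,"dy": 0.2,"dz": 2,"rx": 0,"ry": 0,"rz": 1.12},{"jaw": -1,"dx": 2.6,"dy": 0.2,"dz": 3.0,"rx": 0,"ry": 0,"rz": 1.12},{"jaw": -1,"dx": 2.6,"dy": 0.2,"dz": 4.5,"rx": 0,"ry": 0,"rz": 1.12},{"jaw": -1,"dx": 2.6,"dy": 0.2,"dz": 6,"rx": 0,"ry": 0,"rz": 1.12},{"jaw": -1,"dx": 2.6,"dy": 0.2,"dz": 7.24,"rx": 0,"ry": 0,"rz": 1.12},{"jaw": -1,"dx": 2.6,"dy": 0.2,"dz": 7.24,"rx": 0,"ry": 0,"rz": 1.12},{"jaw": -1,"dx": 2.6,"dy": 0.2,"dz": 7.24,"rx": 0,"ry": 0,"rz": 1.12}]'

```text
t: 2.25
ee_pos: [0.4644, -0.228, 0.09]
tcp_rot: [-3.132, -0.245, -0.0]
force: [-0.4, -0.2, -0.0]
gripper_width: 0.0919
```

Run:
```python
from h import *
show();d=snap("wrist","w3")
print(rel([.464,-.227,.089],np.radians(9)))
```

```text
t 2.25 pos [ 0.4644 -0.228   0.09  ] x-axis yaw 8.94 tilt [0.0003 0.0001] F [-0.37 -0.18 -0.04] w 0.0919 q [-0.46  0.37  1.98  0.    0.79  0.96]
(array([-0.025, -0.043,  0.055]), array([ 0.006, -0.011, -0.008]))
```

View pics/w3.png

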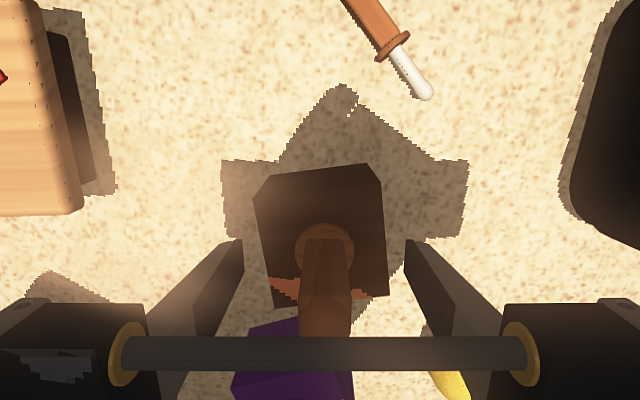

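The grip sits between the fingers, centred at about column 326 (jaw middle about 324) and square to the jaws. I'll close on it.

send_rows --moves '[{"jaw": 1,"dx": 0,"dy": 0,"dz": 0.03,"rx": 0,"ry": 0,"rz": 0},{"jaw": 1,"dx": 0,"dy": 0,"dz": 0.03,"rx": 0,"ry": 0,"rz": 0},{"jaw": 1,"dx": 0,"dy": 0,"dz": 0.03,"rx": 0,"ry": 0,"rz": 0},{"jaw": 1,"dx": 0,"dy": 0,"dz": 0.03,"rx": 0,"ry": 0,"rz": 0},{"jaw": 1,"dx": 0,"dy": 0,"dz": 0.03,"rx": 0,"ry": 0,"rz": 0},{"jaw": 1,"dx": 0,"dy": 0,"dz": 0.03,"rx": 0,"ry": 0,"rz": 0}]' --grip_force 55

```text
t: 3.05
ee_pos: [0.4647, -0.2279, 0.0896]
tcp_rot: [3.132, 0.245, 0.002]
force: [0.1, 0.3, -0.1]
gripper_width: 0.034
```

Run:
```python
from h import *
show();snap("wrist","w4");s=get_state();np.savez("grasp.npz",pos=s["ee_pos"],rot=s["tcp_rot"])
```

```text
t 3.05 pos [ 0.4647 -0.2279  0.0896] x-axis yaw 8.96 tilt [ 0.0011 -0.0003] F [ 0.09  0.3  -0.07] w 0.034 q [-0.46  0.37  1.98  0.    0.79  0.96]
```

View pics/w4.png

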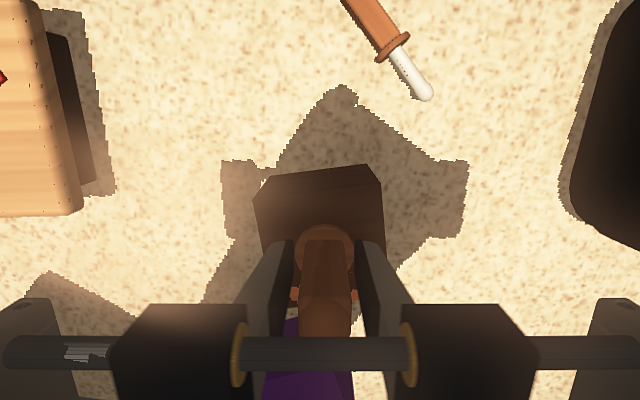

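Still closing (34 mm). I'll give it more time.

send_rows --moves '[{"jaw": 1,"dx": 0,"dy": 0,"dz": 0,"rx": 0,"ry": 0,"rz": 0},{"jaw": 1,"dx": 0,"dy": 0,"dz": 0,"rx": 0,"ry": 0,"rz": 0},{"jaw": 1,"dx": 0,"dy": 0,"dz": 0,"rx": 0,"ry": 0,"rz": 0},{"jaw": 1,"dx": 0,"dy": 0,"dz": 0,"rx": 0,"ry": 0,"rz": 0}]'

```text
t: 3.6
ee_pos: [0.4647, -0.2279, 0.0896]
tcp_rot: [3.132, 0.245, 0.002]
force: [0.5, -0.3, -0.9]
gripper_width: 0.0217
```

Run:
```python
from h import *
show();s=get_state();np.savez("grasp.npz",pos=s["ee_pos"],rot=s["tcp_rot"])
# plan
p=[.4845,.1112,.1635,.036]
for s_ in (-145,-137.5,-120,0,120,137.5):
    f=s_/260;P=board(p,[.248-.26*np.cos(f),.26*np.sin(f),.051])[0];print(s_,P.round(4),np.degrees(p[2]-f).round(1))
print(rel([.4647,-.2279,.20]))
```

```text
t 3.6 pos [ 0.4647 -0.2279  0.0896] x-axis yaw 8.95 tilt [ 0.0011 -0.0003] F [ 0.5  -0.31 -0.86] w 0.0217 q [-0.46  0.37  1.98  0.    0.79  0.96]
-145 [ 0.5341 -0.0209  0.0514] 41.3
-137.5 [ 0.5292 -0.0152  0.0517] 39.7
-120 [ 0.5185 -0.0013  0.0522] 35.8
0 [0.4728 0.1084 0.0564] 9.4
120 [0.4808 0.227  0.0606] -17.1
137.5 [0.4865 0.2435 0.0611] -20.9
[ 4.000e-03  1.000e-03 -4.418e+00]
```

send_rows --moves '[{"jaw": 1,"dx": 0,"dy": 0,"dz": -1,"rx": 0,"ry": 0,"rz": 0},{"jaw": 1,"dx": 0,"dy": 0,"dz": -2.5,"rx": 0,"ry": 0,"rz": 0},{"jaw": 1,"dx": 0,"dy": 0,"dz": -4.4,"rx": 0,"ry": 0,"rz": 0},{"jaw": 1,"dx": 0,"dy": 0,"dz": -5,"rx": 0,"ry": 0,"rz": 0},{"jaw": 1,"dx": 0,"dy": 0,"dz": -5,"rx": 0,"ry": 0,"rz": 0}]'

```text
t: 4.22
ee_pos: [0.4648, -0.228, 0.2148]
tcp_rot: [3.131, 0.245, 0.004]
force: [-0.9, -0.3, -2.0]
gripper_width: 0.0218
```

Run:
```python
from h import *
show()
print(rel([.40,0.03,.21],np.radians(9)))
print(rel([.5292,-.0152,.17],np.radians(39.7)))
snap("wrist","w5");snap("side","s5")
crop("s5",220,340,170,300,4,"s5c")
```

```text
t 4.22 pos [ 0.4648 -0.228   0.2148] x-axis yaw 8.96 tilt [ 0.0023 -0.0009] F [-0.93 -0.35 -1.96] w 0.0218 q [-0.46  0.2   1.88  0.    1.06  0.96]
(array([ -0.954, -10.597,   0.178]), array([ 0.012, -0.021, -0.007]))
(array([ 3.866, -8.009,  1.791]), array([ 0.017, -0.017, -5.124]))
```

View pics/w5.png

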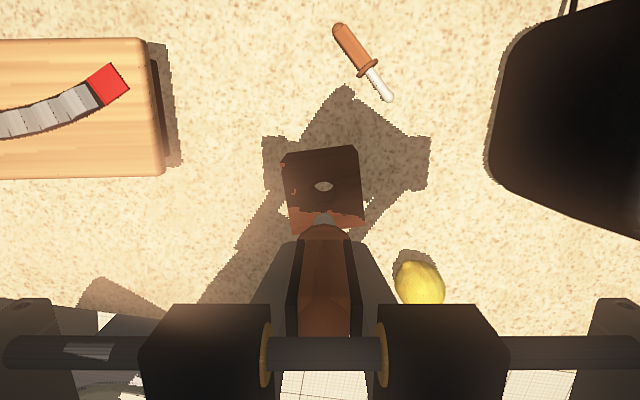

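View pics/s5c.png

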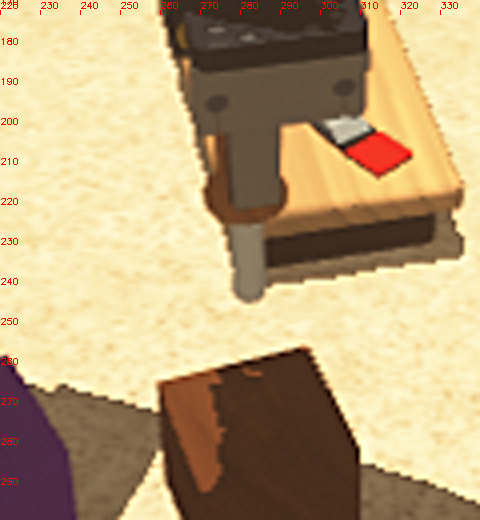

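The stick is held upright, tip at side view (281,243), clear of the stand. Next I'll look at the board from above with the wrist camera.

send_rows --moves '[{"jaw": 1,"dx": -0.3,"dy": -2,"dz": 0,"rx": 0,"ry": 0,"rz": 0},{"jaw": 1,"dx": -0.6,"dy": -4,"dz": 0,"rx": 0,"ry": 0,"rz": 0},{"jaw": 1,"dx": -0.8,"dy": -6,"dz": 0,"rx": 0,"ry": 0,"rz": 0},{"jaw": 1,"dx": -0.95,"dy": -8,"dz": 0,"rx": 0,"ry": 0,"rz": 0},{"jaw": 1,"dx": -0.95,"dy": -9.6,"dz": 0,"rx": 0,"ry": 0,"rz": 0},{"jaw": 1,"dx": -0.95,"dy": -10.6,"dz": 0,"rx": 0,"ry": 0,"rz": 0},{"jaw": 1,"dx": -0.95,"dy": -10.6,"dz": 0,"rx": 0,"ry": 0,"rz": 0},{"jaw": 1,"dx": -0.95,"dy": -10.6,"dz": 0,"rx": 0,"ry": 0,"rz": 0}]'

```text
t: 5.32
ee_pos: [0.3986, 0.0302, 0.2124]
tcp_rot: [-3.132, -0.246, 0.004]
force: [-0.1, 0.3, -1.6]
gripper_width: 0.0217
```

Run:
```python
from h import *
show()
d=snap("wrist","w6")
p=[.4845,.1112,.1635,.036]
C=np.array([[23.5,131.2,51],[23.5,-131.2,51],[65,-167.5,48],[65,167.5,48],[-65,-167.5,48]])/1e3
print(proj(d,board(p,C)))
```

```text
t 5.33 pos [0.3986 0.0302 0.2124] x-axis yaw 8.99 tilt [-0.0025  0.0002] F [-0.13  0.33 -1.64] w 0.0217 q [0.07 0.01 2.1  0.   1.03 1.49]
[[ 99.96725274  60.48288245]
 [398.04739514  58.65836776]
 [441.06594756   7.81008741]
 [ 49.54619672   8.80231642]
 [428.61610558 156.28951406]]
```

View pics/w6.png

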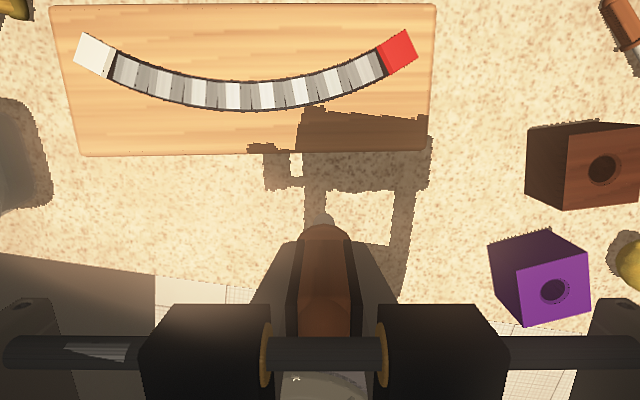

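Run:
```python
from h import *
crop("w6",40,240,0,165,4,"w6a");crop("w6",240,440,0,165,4,"w6b")
```

```text
(no output)
```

View pics/w6a.png

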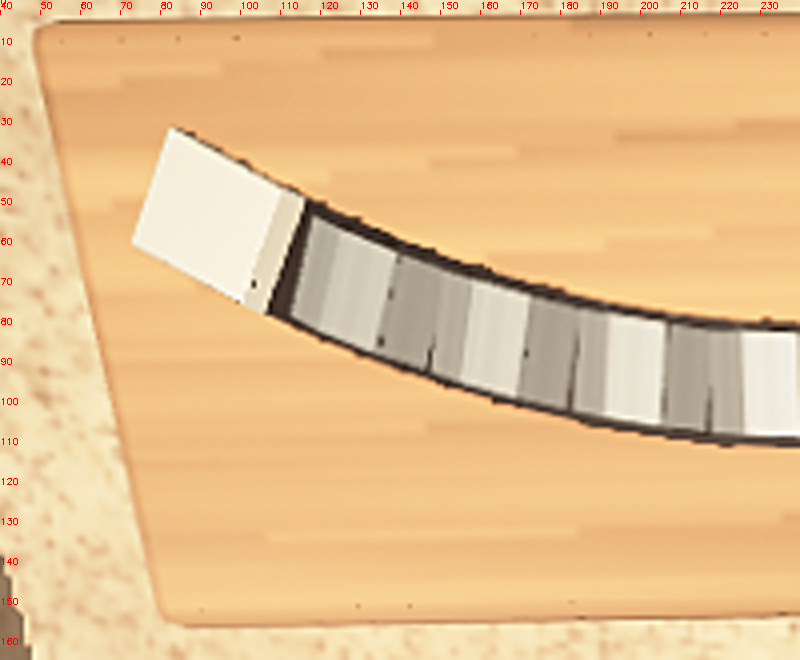

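View pics/w6b.png

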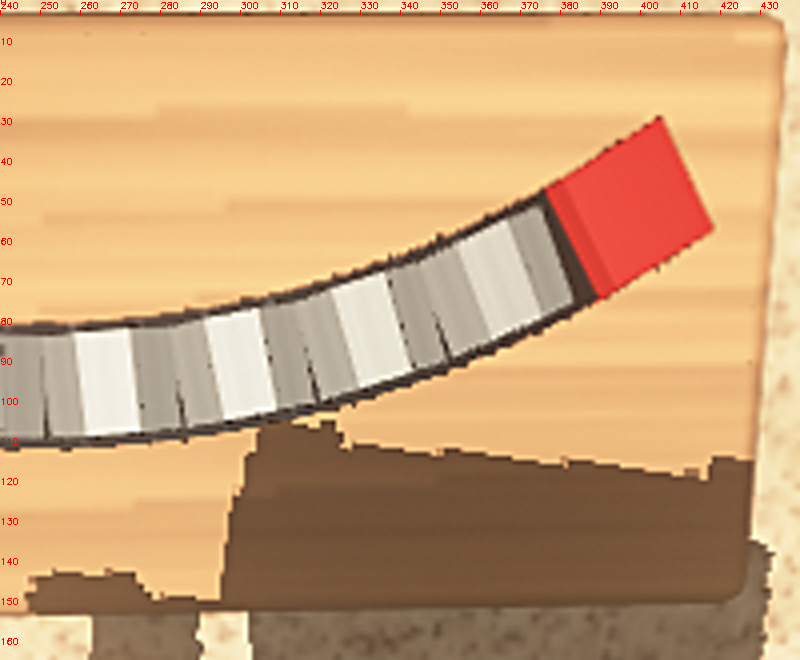

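```bash
cat > fit2.py <<'E'
from h import *
from scipy.optimize import least_squares
W=load("w6");T=load("top0")
def arc(s,off,z):  # off>0: outward from arc centre (to -x)
    f=s/260;R=260+off;return [(248-R*np.cos(f))/1e3,R*np.sin(f)/1e3,z/1e3]
C=np.array([arc(153,-13.5,51),arc(153,13.5,51),arc(-153,-13.5,51),arc(-153,13.5,51),arc(122,-13.5,48),arc(122,13.5,48),arc(-122,-13.5,48),arc(-122,13.5,48),arc(127,-13.5,51),arc(127,13.5,51),arc(-127,-13.5,51)])
wp=np.array([[83,31.75],[73,60.5],[405,29.25],[418.5,56.75],[117,49.75],[106.5,78.25],[376.25,47],[390,74.75],[110.5,47],[101.3,75.5],[379.5,45]])-.375
f=lambda p:(proj(W,board(p,C))-wp).ravel()
r=least_squares(f,[.48,.11,.16,.036]);print("free",r.x,np.degrees(r.x[2:]));print(f(r.x).reshape(-1,2).round(1))
for t in(.5,1.,1.5,2.,2.5,3.):
    q=least_squares(lambda p:f([*p,np.radians(t)]),r.x[:3]);print(t,q.x,q.cost)
# white cap in top pic
C2=np.array([[23.5,131.2,51],[23.5,-131.2,51]])/1e3
tp=np.array([[215.8,223.8],[317.4,204.8]])-.4
g=lambda p:np.r_[f(p),(proj(T,board(p,C2))-tp).ravel()]
r=least_squares(g,r.x);print("both",r.x,g(r.x)[-4:])
E
python3 fit2.py
```

```text
free [0.48861742 0.1134438  0.16955933 0.05639463] [9.71503371 3.2311743 ]
[[-0.6 -1.2]
 [-2.7 -0.8]
 [-0.1 -0.8]
 [ 1.5 -0.5]
 [ 1.4  0. ]
 [ 2.9  1.4]
 [-1.3  0.6]
 [-2.6  1.5]
 [ 0.5 -0.5]
 [ 0.2  1.1]
 [ 0.9 -0.7]]
0.5 [0.48937838 0.11700431 0.16160844] 136.58816392317988
1.0 [0.48923884 0.11634702 0.16305841] 97.33232142290441
1.5 [0.48909941 0.115692   0.16451107] 66.25142974145147
2.0 [0.48896008 0.11503941 0.16596621] 43.215696689842055
2.5 [0.48882086 0.11438939 0.16742374] 28.091082845419166
3.0 [0.48868172 0.1137421  0.1688836 ] 20.739307618902533
both [0.48855852 0.11341153 0.16953132 0.0566287 ] [-0.22947963 -1.21771498 -0.61218707 -1.16791507]
```

```bash
python3 - <<'E'
s=open('fit2.py').read()
s=s.replace("    f=s/260;R=260+off;return [(248-R*np.cos(f))/1e3,R*np.sin(f)/1e3,z/1e3]",
"    s0=np.sign(s)*137.5;f=s0/260;R=260+off;t=s-s0;return [(248-R*np.cos(f)+t*np.sin(f))/1e3,(R*np.sin(f)+t*np.cos(f))/1e3,z/1e3]")
open('fit2.py','w').write(s)
E
python3 fit2.py
```

```text
free [0.48900546 0.1135652  0.16967417 0.0546821 ] [9.72161363 3.1330538 ]
[[-1.6 -1.6]
 [-1.8 -0.2]
 [ 0.9 -1.4]
 [ 0.9 -0.1]
 [ 2.2  0.6]
 [ 2.   1.1]
 [-2.   1. ]
 [-1.7  1. ]
 [ 1.1 -0.3]
 [-0.4  0.6]
 [ 0.4 -0.7]]
0.5 [0.48973868 0.11700545 0.16200595] 125.39856779604558
1.0 [0.48959921 0.11634701 0.16345674] 87.59357490409076
1.5 [0.48945986 0.11569083 0.16491019] 57.9723235067314
2.0 [0.48932062 0.11503704 0.16636612] 36.40440070635148
2.5 [0.48918148 0.11438582 0.16782445] 22.755128843812855
3.0 [0.48904244 0.1137373  0.1692851 ] 16.88557143416603
both [0.48893976 0.11352943 0.16963796 0.05493962] [-0.2585951  -1.34232277 -0.67768591 -1.31481757]
```

```bash
cat >> h.py <<'E'
BP=[.4885,.1133,.1690,.047]
TL=.0796
def seam(s,p=None):
    p=p or BP;f=s/260;return board(p,[.248-.26*np.cos(f),.26*np.sin(f),.051])[0],p[2]-f
def tgt(s,dz=0,p=None):
    P,y=seam(s,p);return P+[0,0,TL+dz],y
E
python3 - <<'E'
from h import *
s=get_state();R=Ro.from_rotvec(s["tcp_rot"]);d=load("w6")
c=s["ee_pos"]+R.apply([0,0,TL-.008]);print("tip ctr px",proj(d,c),"sph bottom",proj(d,c+[0,0,-.008]))
crop("w6",290,360,195,250,10,"w6t")
P,y=tgt(-140,.012);print(P,y);print(rel(P+[0,0,.05],y));print(rel(P,y))
E
```

```text
tip ctr px [[325.66598031 221.37388312]] sph bottom [[325.61630148 217.74711911]]
[ 0.53553224 -0.01495366  0.14335991] 0.7074615384615385
(array([5.127, 2.625, 0.756]), array([-0.011,  0.018, -5.266]))
(array([5.131, 2.626, 2.756]), array([-0.011,  0.018, -5.266]))
```

View pics/w6t.png

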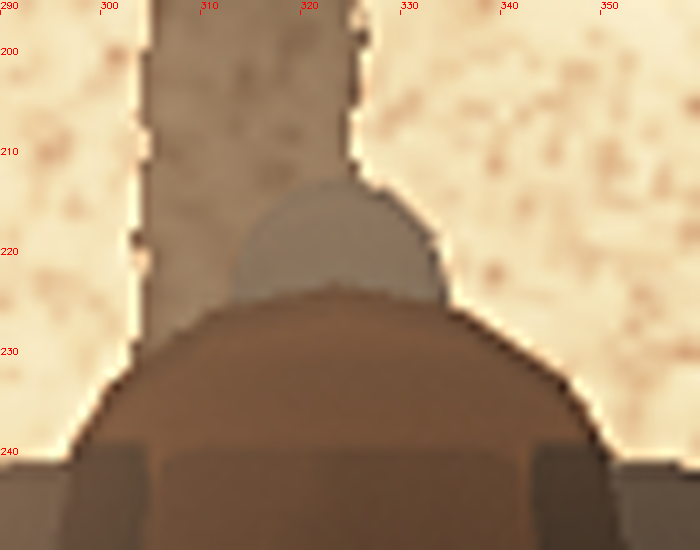

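send_rows --moves '[{"jaw": 1,"dx": 1,"dy": 0.5,"dz": 0.1,"rx": 0,"ry": 0,"rz": -1},{"jaw": 1,"dx": 2.5,"dy": 1.3,"dz": 0.3,"rx": 0,"ry": 0,"rz": -2.5},{"jaw": 1,"dx": 4,"dy": 2,"dz": 0.6,"rx": 0,"ry": 0,"rz": -4},{"jaw": 1,"dx": 5.18,"dy": 2.7,"dz": 0.8,"rx": 0,"ry": 0,"rz": -5.27},{"jaw": 1,"dx": 5.18,"dy": 2.7,"dz": 1.6,"rx": 0,"ry": 0,"rz": -5.27},{"jaw": 1,"dx": 5.18,"dy": 2.7,"dz": 2.4,"rx": 0,"ry": 0,"rz": -5.27},{"jaw": 1,"dx": 5.18,"dy": 2.7,"dz": 2.7,"rx": 0,"ry": 0,"rz": -5.27},{"jaw": 1,"dx": 5.18,"dy": 2.7,"dz": 2.75,"rx": 0,"ry": 0,"rz": -5.27}]'

```text
t: 6.38
ee_pos: [0.5368, -0.0173, 0.1431]
tcp_rot: [-2.946, -1.087, 0.004]
force: [0.4, -0.2, -1.3]
gripper_width: 0.0219
```

Run:
```python
from h import *
show();P,y=tgt(-140,0);print(rel(P,y));snap("wrist","w7");snap("side","s7");crop("s7",240,380,120,240,5,"s7c")
```

```text
t 6.38 pos [ 0.5368 -0.0173  0.1431] x-axis yaw 40.51 tilt [-0.0031  0.0003] F [ 0.43 -0.17 -1.32] w 0.0219 q [-0.04  0.32  1.9   0.    0.93  0.83]
(array([ 0.021, -0.103,  0.471]), array([-0.021,  0.021, -0.005]))
```

View pics/w7.png

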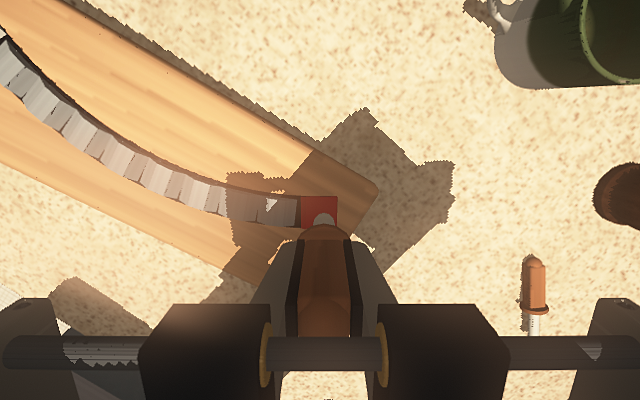

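View pics/s7c.png

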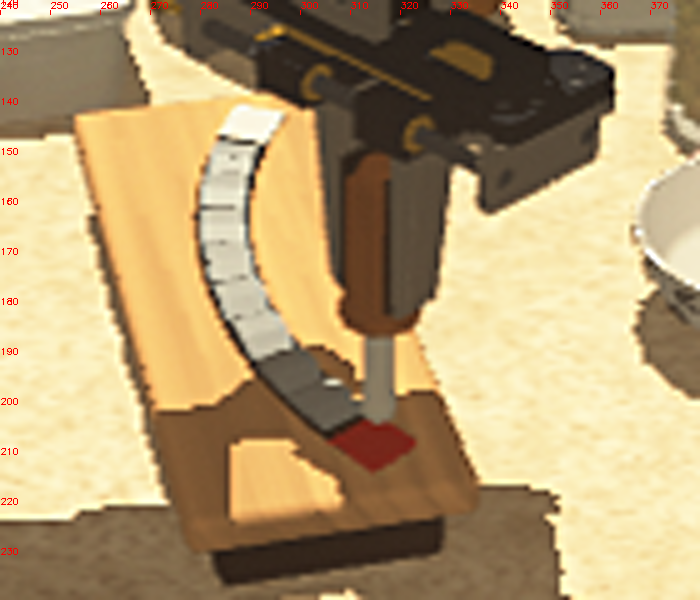

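send_rows --moves '[{"jaw": 1,"dx": 0.02,"dy": -0.1,"dz": 0.2,"rx": 0,"ry": 0,"rz": 0},{"jaw": 1,"dx": 0.02,"dy": -0.1,"dz": 0.36,"rx": 0,"ry": 0,"rz": 0},{"jaw": 1,"dx": 0.02,"dy": -0.1,"dz": 0.4,"rx": 0,"ry": 0,"rz": 0},{"jaw": 1,"dx": 0.02,"dy": -0.1,"dz": 0.42,"rx": 0,"ry": 0,"rz": 0},{"jaw": 1,"dx": 0.02,"dy": -0.1,"dz": 0.42,"rx": 0,"ry": 0,"rz": 0}]'

```text
t: 7.1
ee_pos: [0.5361, -0.0147, 0.1335]
tcp_rot: [-2.946, -1.088, 0.002]
force: [0.1, -0.7, -0.2]
gripper_width: 0.0214
```

Run:
```python
from h import *
show();P,y=tgt(-140,0);print(rel(P,y))
```

```text
t 7.1 pos [ 0.5361 -0.0147  0.1335] x-axis yaw 40.54 tilt [-0.0015  0.0002] F [ 0.1  -0.75 -0.23] w 0.0214 q [-0.03  0.33  1.91  0.    0.9   0.83]
(array([-0.025, -0.008,  0.085]), array([-0.011,  0.01 ,  0.   ]))
```

send_rows --moves '[{"jaw": 1,"dx": 0,"dy": 0,"dz": 0.02,"rx": 0,"ry": 0,"rz": 0},{"jaw": 1,"dx": 0,"dy": 0,"dz": 0.03,"rx": 0,"ry": 0,"rz": 0},{"jaw": 1,"dx": 0,"dy": 0,"dz": 0.04,"rx": 0,"ry": 0,"rz": 0}]'

```text
t: 7.48
ee_pos: [0.5362, -0.0147, 0.1325]
tcp_rot: [-2.946, -1.088, 0.002]
force: [0.4, -0.1, -2.2]
gripper_width: 0.0218
```

send_rows --moves '[{"jaw": 1,"dx": 0,"dy": 0,"dz": 0.02,"rx": 0,"ry": 0,"rz": 0},{"jaw": 1,"dx": 0,"dy": 0,"dz": 0.03,"rx": 0,"ry": 0,"rz": 0},{"jaw": 1,"dx": 0,"dy": 0,"dz": 0.04,"rx": 0,"ry": 0,"rz": 0}]'

```text
t: 7.85
ee_pos: [0.5361, -0.0147, 0.1315]
tcp_rot: [-2.946, -1.088, 0.002]
force: [-0.5, 0.2, -1.5]
gripper_width: 0.0217
```

Run:
```python
from h import *
show();P,y=tgt(-140,0);print(rel(P,y))
```

```text
t 7.85 pos [ 0.5361 -0.0147  0.1315] x-axis yaw 40.54 tilt [-0.0015  0.0002] F [-0.49  0.16 -1.5 ] w 0.0217 q [-0.03  0.33  1.91  0.    0.9   0.83]
(array([-0.025, -0.009,  0.005]), array([-0.01 ,  0.009,  0.   ]))
```

send_rows --moves '[{"jaw": 1,"dx": 0,"dy": 0,"dz": 0.01,"rx": 0,"ry": 0,"rz": 0},{"jaw": 1,"dx": 0,"dy": 0,"dz": 0.02,"rx": 0,"ry": 0,"rz": 0}]'

```text
t: 8.1
ee_pos: [0.5362, -0.0147, 0.131]
tcp_rot: [-2.946, -1.088, 0.002]
force: [-0.3, 0.3, -0.9]
gripper_width: 0.0216
```

send_rows --moves '[{"jaw": 1,"dx": 0,"dy": 0,"dz": 0.01,"rx": 0,"ry": 0,"rz": 0},{"jaw": 1,"dx": 0,"dy": 0,"dz": 0.02,"rx": 0,"ry": 0,"rz": 0}]'

```text
t: 8.35
ee_pos: [0.5362, -0.0147, 0.1307]
tcp_rot: [-2.946, -1.088, 0.002]
force: [-1.2, 0.1, 4.0]
gripper_width: 0.022
```

send_rows --moves '[{"jaw": 1,"dx": 0,"dy": 0,"dz": 0.01,"rx": 0,"ry": 0,"rz": 0},{"jaw": 1,"dx": 0,"dy": 0,"dz": 0.02,"rx": 0,"ry": 0,"rz": 0}]'

```text
t: 8.6
ee_pos: [0.5364, -0.0147, 0.1306]
tcp_rot: [-2.947, -1.088, 0.001]
force: [-1.6, 0.0, 7.9]
gripper_width: 0.0216
```

```bash
cat >> h.py <<'E'
Z0,S0=.1308,-140.
def zc(s,tilt):
    f=s/260;f0=S0/260
    return Z0+np.tan(np.radians(tilt))*.26*(np.sin(f)-np.sin(f0))
def plan(ss,tilt,bite=.0005,offx=0,offy=0):
    st=get_state();show()
    M=Ro.from_rotvec(st["tcp_rot"]).as_matrix()
    for s in ss:
        P,y=seam(s);P=P+[offx,offy,0];P[2]=zc(s,tilt)-bite
        d,r=rel(P,y,st);print(s,"dx %.3f dy %.3f dz %.3f | rx %.3f ry %.3f rz %.2f"%(*d,*r))
E
python3 - <<'E'
from h import *
plan([-140,-137,-134,-131,-128,-125,-122,-119,-116],2.6)
snap("wrist","w8");crop("w8",250,390,150,260,5,"w8c")
E
```

```text
t 8.6 pos [ 0.5364 -0.0147  0.1306] x-axis yaw 40.53 tilt [-0.0009  0.0002] F [-1.57  0.04  7.94] w 0.0216 q [-0.03  0.34  1.91  0.    0.9   0.83]
-140 dx -0.034 dy -0.016 dz 0.011 | rx -0.007 ry 0.005 rz -0.00
-137 dx -0.033 dy -0.136 dz 0.006 | rx -0.007 ry 0.005 rz 0.11
-134 dx -0.031 dy -0.256 dz 0.002 | rx -0.007 ry 0.005 rz 0.22
-131 dx -0.028 dy -0.376 dz -0.003 | rx -0.007 ry 0.005 rz 0.33
-128 dx -0.023 dy -0.495 dz -0.008 | rx -0.007 ry 0.005 rz 0.44
-125 dx -0.017 dy -0.615 dz -0.012 | rx -0.007 ry 0.005 rz 0.55
-122 dx -0.009 dy -0.735 dz -0.017 | rx -0.007 ry 0.005 rz 0.66
-119 dx -0.000 dy -0.854 dz -0.022 | rx -0.007 ry 0.005 rz 0.77
-116 dx 0.010 dy -0.974 dz -0.027 | rx -0.007 ry 0.005 rz 0.88
```

View pics/w8c.png

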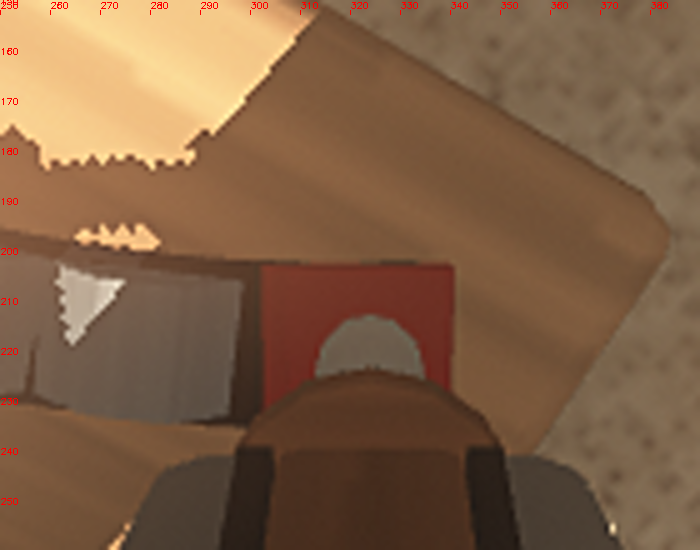

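The tip touches the red cap's top, centred at about (323,219) across the cap (rows 202–235). I'm starting the sweep now.

send_rows --moves '[{"jaw": 1,"dx": 0,"dy": -0.11,"dz": 0.01,"rx": 0,"ry": 0,"rz": 0.1},{"jaw": 1,"dx": 0,"dy": -0.23,"dz": 0.005,"rx": 0,"ry": 0,"rz": 0.2},{"jaw": 1,"dx": 0.003,"dy": -0.35,"dz": 0,"rx": 0,"ry": 0,"rz": 0.32},{"jaw": 1,"dx": 0.008,"dy": -0.47,"dz": -0.005,"rx": 0,"ry": 0,"rz": 0.43},{"jaw": 1,"dx": 0.015,"dy": -0.59,"dz": -0.01,"rx": 0,"ry": 0,"rz": 0.54},{"jaw": 1,"dx": 0.022,"dy": -0.71,"dz": -0.015,"rx": 0,"ry": 0,"rz": 0.65},{"jaw": 1,"dx": 0.03,"dy": -0.83,"dz": -0.02,"rx": 0,"ry": 0,"rz": 0.76}]'

```text
t: 9.52
ee_pos: [0.5233, 0.0016, 0.1309]
tcp_rot: [-2.988, -0.969, 0.002]
force: [1.7, -1.3, 1.2]
gripper_width: 0.0219
```

Run:
```python
from h import *
plan([-119,-116,-113,-110,-107,-105],2.6,offx=.0006,offy=.0005)
```

```text
t 9.53 pos [0.5233 0.0016 0.1309] x-axis yaw 35.95 tilt [-0.0011 -0.0001] F [ 1.67 -1.28  1.24] w 0.0219 q [ 0.    0.32  1.94 -0.    0.89  0.94]
-119 dx 0.006 dy -0.017 dz -0.011 | rx -0.006 ry 0.009 rz 0.01
-116 dx 0.007 dy -0.137 dz -0.016 | rx -0.006 ry 0.009 rz 0.12
-113 dx 0.009 dy -0.257 dz -0.021 | rx -0.006 ry 0.009 rz 0.23
-110 dx 0.012 dy -0.377 dz -0.026 | rx -0.006 ry 0.009 rz 0.34
-107 dx 0.017 dy -0.496 dz -0.031 | rx -0.006 ry 0.009 rz 0.45
-105 dx 0.021 dy -0.576 dz -0.034 | rx -0.005 ry 0.010 rz 0.52
```

send_rows --moves '[{"jaw": 1,"dx": 0.006,"dy": -0.12,"dz": -0.014,"rx": 0,"ry": 0,"rz": 0.12},{"jaw": 1,"dx": 0.008,"dy": -0.24,"dz": -0.02,"rx": 0,"ry": 0,"rz": 0.23},{"jaw": 1,"dx": 0.011,"dy": -0.36,"dz": -0.025,"rx": 0,"ry": 0,"rz": 0.34},{"jaw": 1,"dx": 0.016,"dy": -0.48,"dz": -0.03,"rx": 0,"ry": 0,"rz": 0.45},{"jaw": 1,"dx": 0.021,"dy": -0.58,"dz": -0.034,"rx": 0,"ry": 0,"rz": 0.52},{"jaw": 1,"dx": 0.021,"dy": -0.58,"dz": -0.034,"rx": 0,"ry": 0,"rz": 0.52}]'

```text
t: 10.28
ee_pos: [0.5151, 0.0141, 0.132]
tcp_rot: [-3.013, -0.887, 0.001]
force: [0.4, 1.0, 5.7]
gripper_width: 0.022
```

Run:
```python
from h import *
for t in (2.2,3):print("pred zc",zc(-105,t))
plan([-105,-102,-99,-96,-93,-90,-87,-84,-81,-78,-75],2.6,offx=.0006,offy=.0005)
```

```text
pred zc 0.13199716314167903
pred zc 0.13243318558868125
t 10.28 pos [0.5151 0.0141 0.132 ] x-axis yaw 32.8 tilt [-0.001   0.0005] F [0.36 1.   5.72] w 0.022 q [0.02 0.3  1.95 0.   0.89 1.02]
-105 dx -0.007 dy 0.022 dz 0.010 | rx -0.009 ry 0.006 rz -0.00
-102 dx -0.007 dy -0.098 dz 0.005 | rx -0.009 ry 0.006 rz 0.11
-99 dx -0.005 dy -0.218 dz 0.000 | rx -0.009 ry 0.006 rz 0.22
-96 dx -0.001 dy -0.338 dz -0.005 | rx -0.009 ry 0.006 rz 0.33
-93 dx 0.003 dy -0.458 dz -0.010 | rx -0.009 ry 0.006 rz 0.44
-90 dx 0.009 dy -0.577 dz -0.015 | rx -0.009 ry 0.006 rz 0.55
-87 dx 0.017 dy -0.697 dz -0.020 | rx -0.009 ry 0.006 rz 0.66
-84 dx 0.026 dy -0.817 dz -0.025 | rx -0.009 ry 0.006 rz 0.77
-81 dx 0.036 dy -0.936 dz -0.030 | rx -0.009 ry 0.006 rz 0.88
-78 dx 0.048 dy -1.055 dz -0.035 | rx -0.009 ry 0.006 rz 0.99
-75 dx 0.061 dy -1.174 dz -0.040 | rx -0.009 ry 0.006 rz 1.10
```

send_rows --moves '[{"jaw": 1,"dx": -0.005,"dy": -0.1,"dz": 0.006,"rx": 0,"ry": 0,"rz": 0.11},{"jaw": 1,"dx": -0.003,"dy": -0.22,"dz": 0.001,"rx": 0,"ry": 0,"rz": 0.22},{"jaw": 1,"dx": 0,"dy": -0.34,"dz": -0.004,"rx": 0,"ry": 0,"rz": 0.33},{"jaw": 1,"dx": 0.003,"dy": -0.46,"dz": -0.009,"rx": 0,"ry": 0,"rz": 0.44},{"jaw": 1,"dx": 0.009,"dy": -0.58,"dz": -0.014,"rx": 0,"ry": 0,"rz": 0.55},{"jaw": 1,"dx": 0.017,"dy": -0.7,"dz": -0.018,"rx": 0,"ry": 0,"rz": 0.66},{"jaw": 1,"dx": 0.026,"dy": -0.82,"dz": -0.023,"rx": 0,"ry": 0,"rz": 0.77},{"jaw": 1,"dx": 0.036,"dy": -0.94,"dz": -0.028,"rx": 0,"ry": 0,"rz": 0.88},{"jaw": 1,"dx": 0.048,"dy": -1.06,"dz": -0.032,"rx": 0,"ry": 0,"rz": 0.99},{"jaw": 1,"dx": 0.061,"dy": -1.18,"dz": -0.037,"rx": 0,"ry": 0,"rz": 1.1}]'

```text
t: 11.52
ee_pos: [0.5007, 0.04, 0.1332]
tcp_rot: [-3.06, -0.711, 0.0]
force: [1.6, -2.3, 6.7]
gripper_width: 0.022
```

Run:
```python
from h import *
for t in (2.2,2.5,3):print("pred zc",zc(-75,t))
plan([-75,-72,-69,-66,-63,-60,-57,-54,-51,-48,-45],2.5,offx=.0006,offy=.0005)
snap("wrist","w9");crop("w9",200,440,110,260,3,"w9c")
```

```text
pred zc 0.133080685555853
pred zc 0.1333920595034225
pred zc 0.13391134101314595
t 11.53 pos [0.5007 0.04   0.1332] x-axis yaw 26.16 tilt [-0.0003  0.0005] F [ 1.57 -2.29  6.73] w 0.022 q [0.08 0.28 1.98 0.   0.88 1.19]
-75 dx -0.012 dy 0.009 dz 0.014 | rx -0.006 ry 0.000 rz -0.01
-72 dx -0.012 dy -0.111 dz 0.009 | rx -0.005 ry 0.000 rz 0.10
-69 dx -0.010 dy -0.231 dz 0.004 | rx -0.005 ry 0.000 rz 0.21
-66 dx -0.007 dy -0.351 dz -0.001 | rx -0.005 ry 0.000 rz 0.32
-63 dx -0.002 dy -0.471 dz -0.006 | rx -0.005 ry 0.000 rz 0.43
-60 dx 0.004 dy -0.590 dz -0.011 | rx -0.005 ry 0.001 rz 0.54
-57 dx 0.012 dy -0.710 dz -0.016 | rx -0.005 ry 0.001 rz 0.65
-54 dx 0.021 dy -0.830 dz -0.021 | rx -0.005 ry 0.001 rz 0.76
-51 dx 0.031 dy -0.949 dz -0.026 | rx -0.005 ry 0.001 rz 0.87
-48 dx 0.042 dy -1.068 dz -0.031 | rx -0.005 ry 0.001 rz 0.98
-45 dx 0.055 dy -1.188 dz -0.036 | rx -0.005 ry 0.001 rz 1.09
```

View pics/w9c.png

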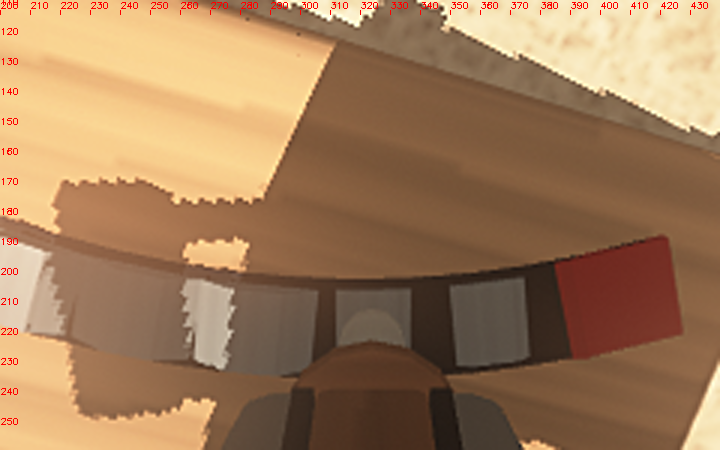

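The tip is at (323,216), centred on slat 1; slats 0 and 1 are down, 2 and on still proud. Carrying on.

send_rows --moves '[{"jaw": 1,"dx": -0.01,"dy": -0.11,"dz": 0.01,"rx": 0,"ry": 0,"rz": 0.1},{"jaw": 1,"dx": -0.008,"dy": -0.23,"dz": 0.005,"rx": 0,"ry": 0,"rz": 0.21},{"jaw": 1,"dx": -0.006,"dy": -0.35,"dz": 0,"rx": 0,"ry": 0,"rz": 0.32},{"jaw": 1,"dx": -0.002,"dy": -0.47,"dz": -0.006,"rx": 0,"ry": 0,"rz": 0.43},{"jaw": 1,"dx": 0.004,"dy": -0.59,"dz": -0.011,"rx": 0,"ry": 0,"rz": 0.54},{"jaw": 1,"dx": 0.012,"dy": -0.71,"dz": -0.016,"rx": 0,"ry": 0,"rz": 0.65},{"jaw": 1,"dx": 0.021,"dy": -0.83,"dz": -0.021,"rx": 0,"ry": 0,"rz": 0.76},{"jaw": 1,"dx": 0.031,"dy": -0.95,"dz": -0.026,"rx": 0,"ry": 0,"rz": 0.87},{"jaw": 1,"dx": 0.042,"dy": -1.07,"dz": -0.031,"rx": 0,"ry": 0,"rz": 0.98},{"jaw": 1,"dx": 0.055,"dy": -1.19,"dz": -0.036,"rx": 0,"ry": 0,"rz": 1.09}]'

```text
t: 12.82
ee_pos: [0.4889, 0.0678, 0.1346]
tcp_rot: [-3.095, -0.533, -0.001]
force: [0.2, -1.5, 5.0]
gripper_width: 0.0217
```

Run:
```python
from h import *
for t in (2.2,2.5,3):print("pred zc",zc(-45,t))
plan([-45,-42,-39,-36,-33,-30,-27,-24,-21,-18,-15],2.5,offx=.0005,offy=.0003)
```

```text
pred zc 0.1342019955434536
pred zc 0.13466645798513505
pred zc 0.13544104673865404
t 12.82 pos [0.4889 0.0678 0.1346] x-axis yaw 19.53 tilt [0.0003 0.0011] F [ 0.19 -1.53  4.99] w 0.0217 q [0.13 0.27 2.   0.   0.87 1.36]
-45 dx -0.019 dy 0.029 dz 0.016 | rx -0.008 ry -0.006 rz -0.01
-42 dx -0.019 dy -0.091 dz 0.011 | rx -0.008 ry -0.006 rz 0.10
-39 dx -0.017 dy -0.211 dz 0.006 | rx -0.008 ry -0.006 rz 0.21
-36 dx -0.014 dy -0.331 dz 0.001 | rx -0.009 ry -0.006 rz 0.32
-33 dx -0.009 dy -0.451 dz -0.004 | rx -0.009 ry -0.006 rz 0.43
-30 dx -0.003 dy -0.570 dz -0.010 | rx -0.009 ry -0.006 rz 0.54
-27 dx 0.004 dy -0.690 dz -0.015 | rx -0.009 ry -0.006 rz 0.65
-24 dx 0.013 dy -0.810 dz -0.020 | rx -0.009 ry -0.006 rz 0.76
-21 dx 0.023 dy -0.929 dz -0.025 | rx -0.009 ry -0.006 rz 0.87
-18 dx 0.035 dy -1.048 dz -0.030 | rx -0.009 ry -0.006 rz 0.98
-15 dx 0.048 dy -1.168 dz -0.035 | rx -0.009 ry -0.006 rz 1.09
```

send_rows --moves '[{"jaw": 1,"dx": -0.015,"dy": -0.09,"dz": 0.011,"rx": 0,"ry": 0,"rz": 0.1},{"jaw": 1,"dx": -0.015,"dy": -0.21,"dz": 0.006,"rx": 0,"ry": 0,"rz": 0.21},{"jaw": 1,"dx": -0.012,"dy": -0.33,"dz": 0.001,"rx": 0,"ry": 0,"rz": 0.32},{"jaw": 1,"dx": -0.009,"dy": -0.45,"dz": -0.004,"rx": 0,"ry": 0,"rz": 0.43},{"jaw": 1,"dx": -0.003,"dy": -0.57,"dz": -0.01,"rx": 0,"ry": 0,"rz": 0.54},{"jaw": 1,"dx": 0.004,"dy": -0.69,"dz": -0.015,"rx": 0,"ry": 0,"rz": 0.65},{"jaw": 1,"dx": 0.013,"dy": -0.81,"dz": -0.02,"rx": 0,"ry": 0,"rz": 0.76},{"jaw": 1,"dx": 0.023,"dy": -0.93,"dz": -0.025,"rx": 0,"ry": 0,"rz": 0.87},{"jaw": 1,"dx": 0.035,"dy": -1.05,"dz": -0.03,"rx": 0,"ry": 0,"rz": 0.98},{"jaw": 1,"dx": 0.048,"dy": -1.17,"dz": -0.035,"rx": 0,"ry": 0,"rz": 1.09}]'

```text
t: 14.08
ee_pos: [0.4807, 0.0961, 0.1359]
tcp_rot: [-3.12, -0.354, -0.002]
force: [-0.4, -2.4, 5.0]
gripper_width: 0.0212
```

Run:
```python
from h import *
for t in (2.2,2.5,3):print("pred zc",zc(-15,t))
plan([-15,-12,-9,-6,-3,0,3,6,9,12,15],2.5,offx=.0005,offy=.0003)
snap("wrist","w10");crop("w10",200,440,110,260,3,"w10c")
```

```text
pred zc 0.1353461809767536
pred zc 0.13596685501639244
pred zc 0.13700195944585927
t 14.07 pos [0.4807 0.0961 0.1359] x-axis yaw 12.94 tilt [0.0014 0.0013] F [-0.38 -2.36  5.02] w 0.0212 q [0.19 0.26 2.   0.   0.87 1.54]
-15 dx -0.020 dy 0.011 dz 0.017 | rx -0.009 ry -0.016 rz -0.01
-12 dx -0.019 dy -0.109 dz 0.012 | rx -0.009 ry -0.016 rz 0.10
-9 dx -0.017 dy -0.228 dz 0.007 | rx -0.009 ry -0.016 rz 0.21
-6 dx -0.014 dy -0.348 dz 0.002 | rx -0.010 ry -0.016 rz 0.32
-3 dx -0.009 dy -0.468 dz -0.003 | rx -0.010 ry -0.015 rz 0.43
0 dx -0.003 dy -0.588 dz -0.008 | rx -0.010 ry -0.015 rz 0.54
3 dx 0.004 dy -0.707 dz -0.013 | rx -0.010 ry -0.015 rz 0.65
6 dx 0.013 dy -0.827 dz -0.018 | rx -0.010 ry -0.015 rz 0.76
9 dx 0.024 dy -0.946 dz -0.023 | rx -0.010 ry -0.015 rz 0.87
12 dx 0.035 dy -1.066 dz -0.029 | rx -0.010 ry -0.015 rz 0.98
15 dx 0.048 dy -1.185 dz -0.034 | rx -0.010 ry -0.015 rz 1.09
```

View pics/w10c.png

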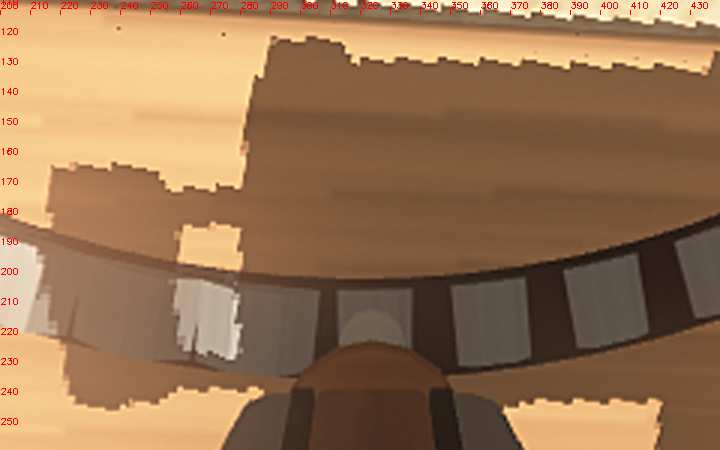

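Slats 0 to 3 are down and the tip (323,216) is still centred across the seam. The force is about 6 N.

send_rows --moves '[{"jaw": 1,"dx": -0.016,"dy": -0.11,"dz": 0.012,"rx": 0,"ry": 0,"rz": 0.1},{"jaw": 1,"dx": -0.015,"dy": -0.23,"dz": 0.007,"rx": 0,"ry": 0,"rz": 0.21},{"jaw": 1,"dx": -0.012,"dy": -0.35,"dz": 0.002,"rx": 0,"ry": 0,"rz": 0.32},{"jaw": 1,"dx": -0.009,"dy": -0.47,"dz": -0.003,"rx": 0,"ry": 0,"rz": 0.43},{"jaw": 1,"dx": -0.003,"dy": -0.59,"dz": -0.008,"rx": 0,"ry": 0,"rz": 0.54},{"jaw": 1,"dx": 0.004,"dy": -0.71,"dz": -0.013,"rx": 0,"ry": 0,"rz": 0.65},{"jaw": 1,"dx": 0.013,"dy": -0.83,"dz": -0.018,"rx": 0,"ry": 0,"rz": 0.76},{"jaw": 1,"dx": 0.023,"dy": -0.95,"dz": -0.023,"rx": 0,"ry": 0,"rz": 0.87},{"jaw": 1,"dx": 0.035,"dy": -1.07,"dz": -0.028,"rx": 0,"ry": 0,"rz": 0.98},{"jaw": 1,"dx": 0.048,"dy": -1.19,"dz": -0.033,"rx": 0,"ry": 0,"rz": 1.09}]'

```text
t: 15.38
ee_pos: [0.4757, 0.1262, 0.1373]
tcp_rot: [-3.135, -0.173, -0.004]
force: [-0.2, -1.3, 4.3]
gripper_width: 0.0217
```

Run:
```python
from h import *
for t in (2.2,2.5,3):print("pred zc",zc(15,t))
plan([15,18,21,24,27,30,33,36,39,42,45],2.5,offx=.0005,offy=.0003)
```

```text
pred zc 0.13649802551101892
pred zc 0.13727595681863147
pred zc 0.13857332079860277
t 15.38 pos [0.4757 0.1262 0.1373] x-axis yaw 6.31 tilt [0.0024 0.0021] F [-0.17 -1.3   4.26] w 0.0217 q [0.26 0.26 2.   0.   0.88 1.71]
15 dx -0.020 dy 0.034 dz 0.019 | rx -0.018 ry -0.025 rz -0.01
18 dx -0.019 dy -0.086 dz 0.014 | rx -0.018 ry -0.025 rz 0.10
21 dx -0.017 dy -0.206 dz 0.009 | rx -0.018 ry -0.024 rz 0.21
24 dx -0.014 dy -0.326 dz 0.004 | rx -0.018 ry -0.024 rz 0.32
27 dx -0.009 dy -0.445 dz -0.001 | rx -0.018 ry -0.024 rz 0.43
30 dx -0.003 dy -0.565 dz -0.006 | rx -0.018 ry -0.024 rz 0.54
33 dx 0.005 dy -0.685 dz -0.011 | rx -0.018 ry -0.024 rz 0.65
36 dx 0.013 dy -0.804 dz -0.016 | rx -0.019 ry -0.024 rz 0.76
39 dx 0.024 dy -0.924 dz -0.021 | rx -0.019 ry -0.024 rz 0.87
42 dx 0.035 dy -1.043 dz -0.026 | rx -0.019 ry -0.024 rz 0.98
45 dx 0.048 dy -1.162 dz -0.030 | rx -0.019 ry -0.024 rz 1.09
```

send_rows --moves '[{"jaw": 1,"dx": -0.016,"dy": -0.09,"dz": 0.016,"rx": -0.01,"ry": -0.02,"rz": 0.1},{"jaw": 1,"dx": -0.015,"dy": -0.21,"dz": 0.011,"rx": -0.01,"ry": -0.02,"rz": 0.21},{"jaw": 1,"dx": -0.012,"dy": -0.33,"dz": 0.006,"rx": -0.01,"ry": -0.02,"rz": 0.32},{"jaw": 1,"dx": -0.008,"dy": -0.45,"dz": 0.001,"rx": -0.01,"ry": -0.02,"rz": 0.43},{"jaw": 1,"dx": -0.003,"dy": -0.57,"dz": -0.004,"rx": -0.01,"ry": -0.02,"rz": 0.54},{"jaw": 1,"dx": 0.005,"dy": -0.69,"dz": -0.009,"rx": -0.01,"ry": -0.02,"rz": 0.65},{"jaw": 1,"dx": 0.013,"dy": -0.81,"dz": -0.014,"rx": -0.01,"ry": -0.02,"rz": 0.76},{"jaw": 1,"dx": 0.024,"dy": -0.93,"dz": -0.019,"rx": -0.01,"ry": -0.02,"rz": 0.87},{"jaw": 1,"dx": 0.035,"dy": -1.05,"dz": -0.023,"rx": -0.01,"ry": -0.02,"rz": 0.98},{"jaw": 1,"dx": 0.048,"dy": -1.17,"dz": -0.028,"rx": -0.01,"ry": -0.02,"rz": 1.09}]'

```text
t: 16.62
ee_pos: [0.4743, 0.1558, 0.1386]
tcp_rot: [-3.14, 0.008, -0.003]
force: [-0.0, -1.0, 5.0]
gripper_width: 0.0214
```

Run:
```python
from h import *
for t in (2.2,2.5,3):print("pred zc",zc(45,t))
plan([45,48,51,54,57,60,63,66,69,72,75],2.55,offx=.0005,offy=.0003)
snap("wrist","w11");crop("w11",200,440,110,260,3,"w11c")
```

```text
pred zc 0.13764221094431892
pred zc 0.13857635384988887
pred zc 0.140134233505808
t 16.62 pos [0.4743 0.1558 0.1386] x-axis yaw -0.28 tilt [0.0017 0.0015] F [-0.04 -0.95  5.04] w 0.0214 q [0.31 0.27 1.98 0.   0.89 1.89]
45 dx -0.024 dy 0.023 dz 0.015 | rx -0.014 ry -0.016 rz -0.01
48 dx -0.023 dy -0.097 dz 0.010 | rx -0.014 ry -0.016 rz 0.10
51 dx -0.021 dy -0.217 dz 0.005 | rx -0.014 ry -0.016 rz 0.21
54 dx -0.018 dy -0.337 dz -0.000 | rx -0.014 ry -0.016 rz 0.32
57 dx -0.013 dy -0.457 dz -0.005 | rx -0.014 ry -0.016 rz 0.43
60 dx -0.007 dy -0.576 dz -0.010 | rx -0.014 ry -0.016 rz 0.54
63 dx 0.000 dy -0.696 dz -0.015 | rx -0.015 ry -0.016 rz 0.65
66 dx 0.009 dy -0.815 dz -0.020 | rx -0.015 ry -0.016 rz 0.76
69 dx 0.020 dy -0.935 dz -0.025 | rx -0.015 ry -0.015 rz 0.87
72 dx 0.031 dy -1.054 dz -0.030 | rx -0.015 ry -0.015 rz 0.98
75 dx 0.044 dy -1.173 dz -0.035 | rx -0.015 ry -0.015 rz 1.09
```

View pics/w11c.png

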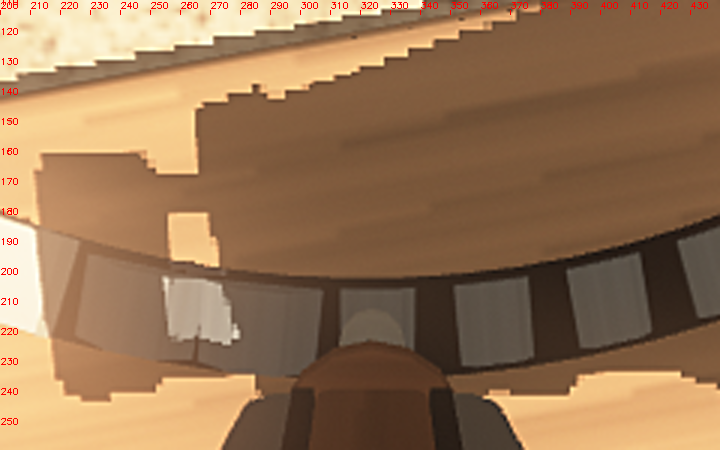

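Slats 0 to 5 are down, with the tip at (323,216) on slat 5. Continuing.

send_rows --moves '[{"jaw": 1,"dx": -0.016,"dy": -0.1,"dz": 0.012,"rx": -0.01,"ry": -0.01,"rz": 0.1},{"jaw": 1,"dx": -0.016,"dy": -0.22,"dz": 0.007,"rx": -0.01,"ry": -0.01,"rz": 0.21},{"jaw": 1,"dx": -0.014,"dy": -0.34,"dz": 0.002,"rx": -0.01,"ry": -0.01,"rz": 0.32},{"jaw": 1,"dx": -0.01,"dy": -0.46,"dz": -0.003,"rx": -0.01,"ry": -0.01,"rz": 0.43},{"jaw": 1,"dx": -0.005,"dy": -0.58,"dz": -0.008,"rx": -0.01,"ry": -0.01,"rz": 0.54},{"jaw": 1,"dx": 0.002,"dy": -0.7,"dz": -0.013,"rx": -0.01,"ry": -0.01,"rz": 0.65},{"jaw": 1,"dx": 0.01,"dy": -0.82,"dz": -0.018,"rx": -0.01,"ry": -0.01,"rz": 0.76},{"jaw": 1,"dx": 0.021,"dy": -0.94,"dz": -0.023,"rx": -0.01,"ry": -0.01,"rz": 0.87},{"jaw": 1,"dx": 0.032,"dy": -1.06,"dz": -0.028,"rx": -0.01,"ry": -0.01,"rz": 0.98},{"jaw": 1,"dx": 0.045,"dy": -1.18,"dz": -0.033,"rx": -0.01,"ry": -0.01,"rz": 1.09}]'

```text
t: 17.92
ee_pos: [0.476, 0.186, 0.1399]
tcp_rot: [-3.135, 0.189, -0.002]
force: [-1.6, -1.3, 5.6]
gripper_width: 0.0218
```

Run:
```python
from h import *
for t in (2.2,2.5,3):print("pred zc",zc(75,t))
plan([75,78,81,84,87,90,93,96,99,102,105],2.55,offx=.0005,offy=.0003)
```

```text
pred zc 0.13876352093191954
pred zc 0.1398507523316014
pred zc 0.1416639392313161
t 17.93 pos [0.476  0.186  0.1399] x-axis yaw -6.9 tilt [0.0016 0.0012] F [-1.6  -1.32  5.64] w 0.0218 q [0.37 0.29 1.96 0.   0.9  2.06]
75 dx -0.016 dy 0.040 dz 0.014 | rx -0.014 ry -0.013 rz -0.01
78 dx -0.016 dy -0.080 dz 0.009 | rx -0.014 ry -0.013 rz 0.10
81 dx -0.014 dy -0.200 dz 0.005 | rx -0.014 ry -0.013 rz 0.21
84 dx -0.010 dy -0.320 dz -0.000 | rx -0.014 ry -0.013 rz 0.32
87 dx -0.005 dy -0.440 dz -0.005 | rx -0.014 ry -0.013 rz 0.43
90 dx 0.001 dy -0.559 dz -0.010 | rx -0.014 ry -0.013 rz 0.54
93 dx 0.008 dy -0.679 dz -0.015 | rx -0.014 ry -0.013 rz 0.65
96 dx 0.017 dy -0.799 dz -0.020 | rx -0.014 ry -0.013 rz 0.76
99 dx 0.027 dy -0.918 dz -0.025 | rx -0.014 ry -0.013 rz 0.87
102 dx 0.039 dy -1.037 dz -0.029 | rx -0.014 ry -0.013 rz 0.98
105 dx 0.052 dy -1.157 dz -0.034 | rx -0.014 ry -0.013 rz 1.09
```

send_rows --moves '[{"jaw": 1,"dx": -0.012,"dy": -0.08,"dz": 0.011,"rx": -0.01,"ry": -0.01,"rz": 0.1},{"jaw": 1,"dx": -0.012,"dy": -0.2,"dz": 0.006,"rx": -0.01,"ry": -0.01,"rz": 0.21},{"jaw": 1,"dx": -0.01,"dy": -0.32,"dz": 0.001,"rx": -0.01,"ry": -0.01,"rz": 0.32},{"jaw": 1,"dx": -0.005,"dy": -0.44,"dz": -0.004,"rx": -0.01,"ry": -0.01,"rz": 0.43},{"jaw": 1,"dx": 0.001,"dy": -0.56,"dz": -0.009,"rx": -0.01,"ry": -0.01,"rz": 0.54},{"jaw": 1,"dx": 0.008,"dy": -0.68,"dz": -0.014,"rx": -0.01,"ry": -0.01,"rz": 0.65},{"jaw": 1,"dx": 0.017,"dy": -0.8,"dz": -0.019,"rx": -0.01,"ry": -0.01,"rz": 0.76},{"jaw": 1,"dx": 0.027,"dy": -0.92,"dz": -0.024,"rx": -0.01,"ry": -0.01,"rz": 0.87},{"jaw": 1,"dx": 0.039,"dy": -1.04,"dz": -0.028,"rx": -0.01,"ry": -0.01,"rz": 0.98},{"jaw": 1,"dx": 0.052,"dy": -1.16,"dz": -0.033,"rx": -0.01,"ry": -0.01,"rz": 1.09}]'

```text
t: 19.18
ee_pos: [0.4813, 0.215, 0.1412]
tcp_rot: [-3.119, 0.369, -0.002]
force: [-0.4, -2.0, 5.6]
gripper_width: 0.0212
```

Run:
```python
from h import *
for t in (2.2,2.5,3):print("pred zc",zc(105,t))
plan([105,108,111,114,117,120,123,126,129,132,135],2.55,offx=.0005,offy=.0003)
snap("wrist","w12");crop("w12",200,440,110,260,3,"w12c")
```

```text
pred zc 0.1398470433460935
pred zc 0.1410822042358866
pred zc 0.1431420946557808
t 19.18 pos [0.4813 0.215  0.1412] x-axis yaw -13.48 tilt [0.0012 0.0008] F [-0.41 -2.02  5.56] w 0.0212 q [0.42 0.31 1.92 0.   0.91 2.22]
105 dx -0.013 dy 0.022 dz 0.015 | rx -0.010 ry -0.010 rz -0.01
108 dx -0.013 dy -0.097 dz 0.010 | rx -0.010 ry -0.009 rz 0.10
111 dx -0.011 dy -0.217 dz 0.005 | rx -0.010 ry -0.009 rz 0.22
114 dx -0.007 dy -0.337 dz 0.000 | rx -0.010 ry -0.009 rz 0.33
117 dx -0.002 dy -0.457 dz -0.004 | rx -0.010 ry -0.009 rz 0.44
120 dx 0.004 dy -0.577 dz -0.009 | rx -0.010 ry -0.009 rz 0.55
123 dx 0.012 dy -0.696 dz -0.014 | rx -0.010 ry -0.009 rz 0.66
126 dx 0.021 dy -0.816 dz -0.018 | rx -0.010 ry -0.009 rz 0.77
129 dx 0.031 dy -0.935 dz -0.023 | rx -0.010 ry -0.009 rz 0.88
132 dx 0.043 dy -1.055 dz -0.027 | rx -0.010 ry -0.009 rz 0.99
135 dx 0.056 dy -1.174 dz -0.032 | rx -0.010 ry -0.009 rz 1.10
```

View pics/w12c.png

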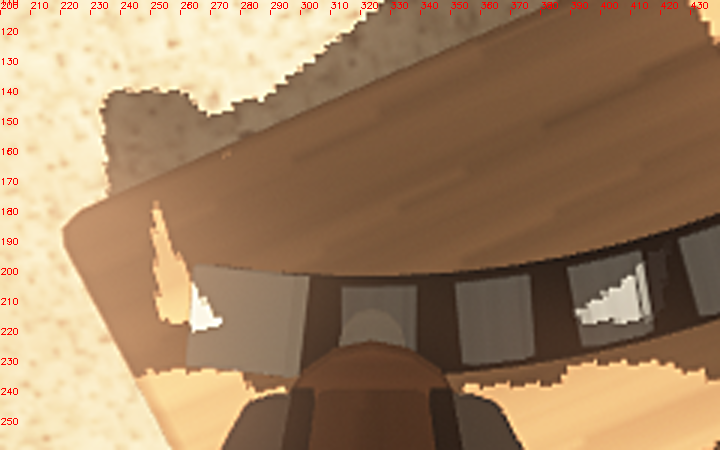

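All eight slats are down; the tip is on slat 7 with the white cap ahead at (284,216). I'll finish onto the white cap.

send_rows --moves '[{"jaw": 1,"dx": -0.01,"dy": -0.1,"dz": 0.011,"rx": -0.01,"ry": -0.01,"rz": 0.1},{"jaw": 1,"dx": -0.008,"dy": -0.22,"dz": 0.006,"rx": -0.01,"ry": -0.01,"rz": 0.22},{"jaw": 1,"dx": -0.005,"dy": -0.34,"dz": 0.001,"rx": -0.01,"ry": -0.01,"rz": 0.33},{"jaw": 1,"dx": -0.002,"dy": -0.46,"dz": -0.004,"rx": -0.01,"ry": -0.01,"rz": 0.44},{"jaw": 1,"dx": 0.004,"dy": -0.58,"dz": -0.01,"rx": -0.01,"ry": -0.01,"rz": 0.55},{"jaw": 1,"dx": 0.012,"dy": -0.7,"dz": -0.016,"rx": -0.01,"ry": -0.01,"rz": 0.66},{"jaw": 1,"dx": 0.021,"dy": -0.82,"dz": -0.021,"rx": -0.01,"ry": -0.01,"rz": 0.77},{"jaw": 1,"dx": 0.031,"dy": -0.94,"dz": -0.025,"rx": -0.01,"ry": -0.01,"rz": 0.88},{"jaw": 1,"dx": 0.043,"dy": -1.06,"dz": -0.029,"rx": -0.01,"ry": -0.01,"rz": 0.99},{"jaw": 1,"dx": 0.056,"dy": -1.18,"dz": -0.032,"rx": -0.01,"ry": -0.01,"rz": 1.1}]'

```text
t: 20.48
ee_pos: [0.49, 0.2441, 0.1424]
tcp_rot: [-3.092, 0.55, -0.001]
force: [-0.1, -1.7, 6.1]
gripper_width: 0.022
```

Run:
```python
from h import *
for t in (2.2,2.5,2.55,3):print("pred zc",zc(135,t))
show()
# felt heights vs line
s=np.array([-140,-105,-75,-45,-15,15,45,75,105]);z=np.array([.1306,.1320,.1332,.1346,.1359,.1373,.1386,.1399,.1412,])
y=.26*np.sin(s/260);c=np.polyfit(y,z,1);print(np.degrees(np.arctan(c[0])),((z-np.polyval(c,y))*1e3).round(2),np.polyval(c,.26*np.sin(135/260)))
```

```text
pred zc 0.14087836859019562
pred zc 0.1422543326747387
pred zc 0.14248371915071512
pred zc 0.14454904201931926
t 20.48 pos [0.49   0.2441 0.1424] x-axis yaw -20.17 tilt [0.0007 0.0007] F [-0.13 -1.67  6.13] w 0.022 q [0.46 0.33 1.88 0.   0.93 2.38]
2.5783687542680465 [ 0.01  0.01 -0.06  0.03 -0.01  0.04 -0.01 -0.02  0.01] 0.1423990882937608
```

The felt heights of all eight slats and both caps lie on one line (2.58°) within 0.06 mm. Lifting off to look.

send_rows --moves '[{"jaw": 1,"dx": 0,"dy": 0,"dz": -0.3,"rx": 0,"ry": 0,"rz": 0},{"jaw": 1,"dx": 0,"dy": 0,"dz": -1.2,"rx": 0,"ry": 0,"rz": 0},{"jaw": 1,"dx": 0,"dy": 0,"dz": -2.8,"rx": 0,"ry": 0,"rz": 0},{"jaw": 1,"dx": -1,"dy": 0,"dz": -3.2,"rx": 0,"ry": 0,"rz": -0.5},{"jaw": 1,"dx": -3,"dy": 0,"dz": -3.2,"rx": 0,"ry": 0,"rz": -1.5},{"jaw": 1,"dx": -4,"dy": 1.5,"dz": -3.2,"rx": 0,"ry": 0,"rz": -3},{"jaw": 1,"dx": -4,"dy": 4,"dz": -3.2,"rx": 0,"ry": 0,"rz": -4.5},{"jaw": 1,"dx": -4,"dy": 6,"dz": -3.2,"rx": 0,"ry": 0,"rz": -4.85},{"jaw": 1,"dx": -4,"dy": 6,"dz": -3.2,"rx": 0,"ry": 0,"rz": -4.85}]'

```text
t: 21.6
ee_pos: [0.341, 0.1356, 0.2211]
tcp_rot: [3.132, 0.244, -0.002]
force: [-0.0, 0.6, -2.7]
gripper_width: 0.0218
```

Run:
```python
from h import *
show();snap("wrist","w13");snap("side","s13");crop("s13",230,350,120,245,5,"s13c")
```

```text
t 21.6 pos [0.341  0.1356 0.2211] x-axis yaw 8.92 tilt [-0.0016 -0.0001] F [-0.03  0.6  -2.7 ] w 0.0218 q [ 0.37 -0.06  2.15  0.    1.06  1.79]
```

View pics/w13.png

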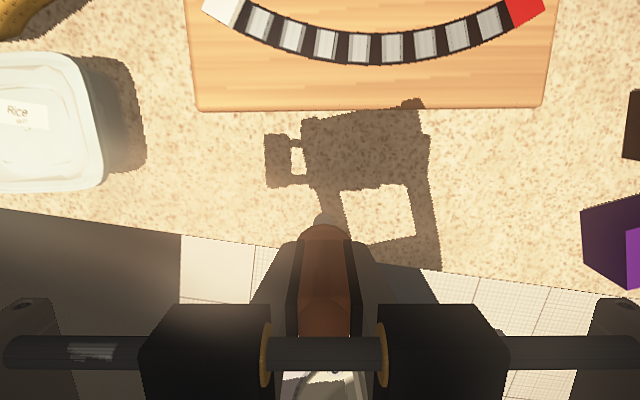

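View pics/s13c.png

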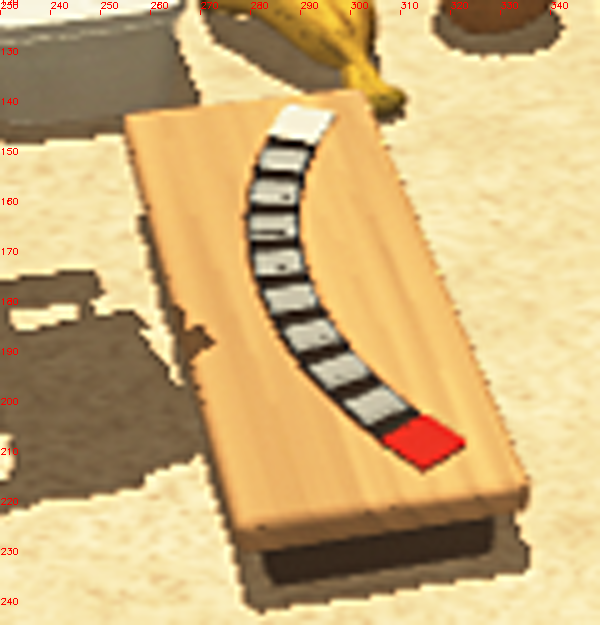

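All eight slats show the same even grey tops, level with the caps (wrist rows 8–62; side view from (300,153) to (320,201)). Now I'll take the stick back to the stand.

Run:
```python
from h import *
g=np.load("grasp.npz");P=g["pos"];M=Ro.from_rotvec(g["rot"]).as_matrix();y=np.arctan2(M[1,0],M[0,0])
print(rel([P[0],P[1],.215],y))
```

```text
(array([ 2.517, 15.206,  0.262]), array([-0.012, -0.01 , -0.007]))
```

send_rows --moves '[{"jaw": 1,"dx": 0.4,"dy": 2,"dz": 0.2,"rx": 0,"ry": 0,"rz": 0},{"jaw": 1,"dx": 0.8,"dy": 4,"dz": 0.2,"rx": 0,"ry": 0,"rz": 0},{"jaw": 1,"dx": 1.2,"dy": 6,"dz": 0.2,"rx": 0,"ry": 0,"rz": 0},{"jaw": 1,"dx": 1.6,"dy": 8,"dz": 0.2,"rx": 0,"ry": 0,"rz": 0},{"jaw": 1,"dx": 2,"dy": 10,"dz": 0.2,"rx": 0,"ry": 0,"rz": 0},{"jaw": 1,"dx": 2.3,"dy": 12,"dz": 0.2,"rx": 0,"ry": 0,"rz": 0},{"jaw": 1,"dx": 2.5,"dy": 14,"dz": 0.25,"rx": 0,"ry": 0,"rz": 0},{"jaw": 1,"dx": 2.52,"dy": 15.2,"dz": 0.25,"rx": 0,"ry": 0,"rz": 0},{"jaw": 1,"dx": 2.52,"dy": 15.2,"dz": 0.25,"rx": 0,"ry": 0,"rz": 0},{"jaw": 1,"dx": 2.52,"dy": 15.2,"dz": 0.25,"rx": 0,"ry": 0,"rz": 0}]'

```text
t: 22.95
ee_pos: [0.465, -0.2265, 0.2146]
tcp_rot: [-3.13, -0.245, 0.0]
force: [-0.2, 0.9, -1.7]
gripper_width: 0.0219
```

Run:
```python
from h import *
g=np.load("grasp.npz");P=g["pos"];M=Ro.from_rotvec(g["rot"]).as_matrix();y=np.arctan2(M[1,0],M[0,0])
show();snap("wrist","w14");snap("side","s14");crop("s14",220,340,170,300,4,"s14c")
for z in (.16,.12,.095,.0898):print(rel([P[0],P[1],z],y))
```

```text
t 22.95 pos [ 0.465  -0.2265  0.2146] x-axis yaw 8.96 tilt [-0.0002  0.0024] F [-0.2   0.85 -1.75] w 0.0219 q [-0.46  0.2   1.88  0.    1.07  0.96]
(array([-0.016,  0.065,  2.2  ]), array([-0.018, -0.006,  0.008]))
(array([-0.017,  0.068,  3.8  ]), array([-0.018, -0.006,  0.008]))
(array([-0.018,  0.07 ,  4.8  ]), array([-0.018, -0.006,  0.008]))
(array([-0.018,  0.07 ,  5.008]), array([-0.018, -0.006,  0.008]))
```

View pics/w14.png

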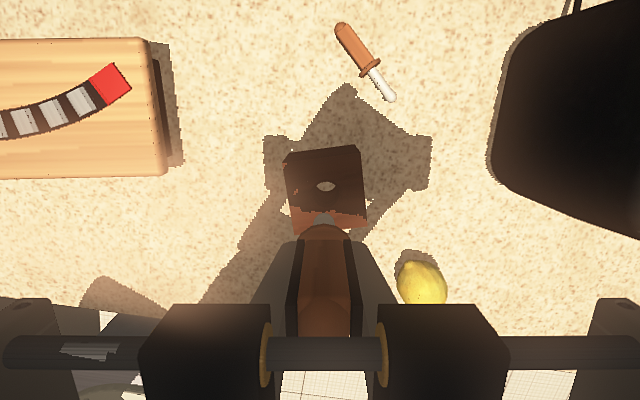

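View pics/s14c.png

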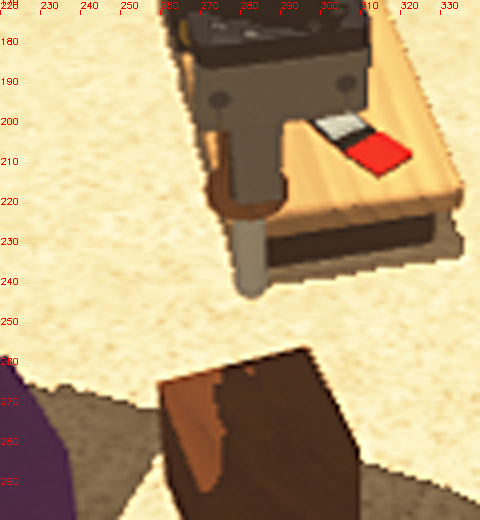

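The stick sits in the hand as it did at the first lift (side view tip at (281,242)), above the stand's hole. Lowering in two stages.

send_rows --moves '[{"jaw": 1,"dx": -0.017,"dy": 0.07,"dz": 0.8,"rx": -0.015,"ry": 0,"rz": 0},{"jaw": 1,"dx": -0.017,"dy": 0.07,"dz": 1.6,"rx": -0.015,"ry": 0,"rz": 0},{"jaw": 1,"dx": -0.017,"dy": 0.07,"dz": 2.2,"rx": -0.015,"ry": 0,"rz": 0},{"jaw": 1,"dx": -0.017,"dy": 0.07,"dz": 2.7,"rx": -0.015,"ry": 0,"rz": 0},{"jaw": 1,"dx": -0.017,"dy": 0.07,"dz": 3.2,"rx": -0.015,"ry": 0,"rz": 0},{"jaw": 1,"dx": -0.017,"dy": 0.07,"dz": 3.2,"rx": -0.015,"ry": 0,"rz": 0}]'

```text
t: 23.8
ee_pos: [0.4642, -0.2277, 0.1341]
tcp_rot: [-3.131, -0.246, 0.001]
force: [-0.5, 0.1, -2.0]
gripper_width: 0.0218
```

Run:
```python
from h import *
g=np.load("grasp.npz");P=g["pos"];M=Ro.from_rotvec(g["rot"]).as_matrix();y=np.arctan2(M[1,0],M[0,0])
show()
for z in (.12,.095,.0898):print(rel([P[0],P[1],z],y))
```

```text
t 23.8 pos [ 0.4642 -0.2277  0.1341] x-axis yaw 9.0 tilt [-0.0009  0.0011] F [-0.49  0.09 -1.97] w 0.0218 q [-0.46  0.3   1.95  0.    0.89  0.95]
(array([0.018, 0.013, 0.565]), array([-0.012,  0.007,  0.007]))
(array([0.019, 0.014, 1.565]), array([-0.012,  0.007,  0.007]))
(array([0.019, 0.015, 1.773]), array([-0.012,  0.007,  0.007]))
```

In the hole (tip about 11 mm below the block's top) with no side force.

send_rows --moves '[{"jaw": 1,"dx": 0.015,"dy": 0.015,"dz": 0.5,"rx": -0.01,"ry": 0,"rz": 0},{"jaw": 1,"dx": 0.015,"dy": 0.015,"dz": 1,"rx": -0.01,"ry": 0,"rz": 0},{"jaw": 1,"dx": 0.015,"dy": 0.015,"dz": 1.4,"rx": -0.01,"ry": 0,"rz": 0},{"jaw": 1,"dx": 0.015,"dy": 0.015,"dz": 1.65,"rx": -0.01,"ry": 0,"rz": 0},{"jaw": 1,"dx": 0.015,"dy": 0.015,"dz": 1.75,"rx": -0.01,"ry": 0,"rz": 0},{"jaw": 1,"dx": 0.015,"dy": 0.015,"dz": 1.77,"rx": -0.01,"ry": 0,"rz": 0},{"jaw": 1,"dx": 0.015,"dy": 0.015,"dz": 1.78,"rx": -0.01,"ry": 0,"rz": 0}]'

```text
t: 24.68
ee_pos: [0.4649, -0.2281, 0.0899]
tcp_rot: [3.132, 0.246, -0.0]
force: [0.1, -0.7, -1.5]
gripper_width: 0.0218
```

Run:
```python
from h import *
show()
```

```text
t 24.68 pos [ 0.4649 -0.2281  0.0899] x-axis yaw 9.0 tilt [-0.0002 -0.0002] F [ 0.06 -0.75 -1.52] w 0.0218 q [-0.46  0.37  1.98 -0.    0.79  0.96]
```

send_rows --moves '[{"jaw": 1,"dx": 0,"dy": 0,"dz": 0.012,"rx": 0,"ry": 0,"rz": 0},{"jaw": 1,"dx": 0,"dy": 0,"dz": 0.012,"rx": 0,"ry": 0,"rz": 0},{"jaw": 0,"dx": 0,"dy": 0,"dz": 0.012,"rx": 0,"ry": 0,"rz": 0},{"jaw": -0.5,"dx": 0,"dy": 0,"dz": 0.012,"rx": 0,"ry": 0,"rz": 0},{"jaw": -1,"dx": 0,"dy": 0,"dz": 0.012,"rx": 0,"ry": 0,"rz": 0},{"jaw": -1,"dx": 0,"dy": 0,"dz": 0.012,"rx": 0,"ry": 0,"rz": 0},{"jaw": -1,"dx": 0,"dy": 0,"dz": 0.012,"rx": 0,"ry": 0,"rz": 0},{"jaw": -1,"dx": 0,"dy": 0,"dz": 0.012,"rx": 0,"ry": 0,"rz": 0},{"jaw": -1,"dx": 0,"dy": 0,"dz": 0.012,"rx": 0,"ry": 0,"rz": 0}]'

```text
t: 25.8
ee_pos: [0.4648, -0.2281, 0.0896]
tcp_rot: [3.132, 0.246, -0.0]
force: [-0.6, -0.5, -1.5]
gripper_width: 0.0896
```

Run:
```python
from h import *
show();snap("wrist","w15")
```

```text
t 25.8 pos [ 0.4648 -0.2281  0.0896] x-axis yaw 9.0 tilt [-0.0002 -0.0002] F [-0.59 -0.54 -1.51] w 0.0896 q [-0.46  0.37  1.98 -0.    0.79  0.96]
```

View pics/w15.png

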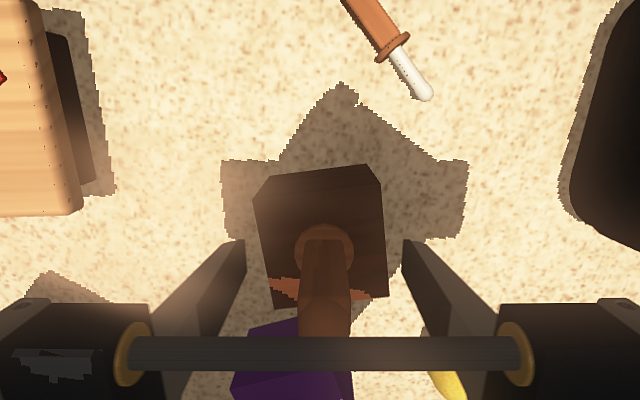

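The stick stands in the hole with its collar on the block (325,245), and the fingers are clear on both sides. I'll rise straight up and back off.

send_rows --moves '[{"jaw": -1,"dx": 0,"dy": 0,"dz": -1,"rx": 0,"ry": 0,"rz": 0},{"jaw": -1,"dx": 0,"dy": 0,"dz": -2.5,"rx": 0,"ry": 0,"rz": 0},{"jaw": -1,"dx": 0,"dy": 0,"dz": -4.5,"rx": 0,"ry": 0,"rz": 0},{"jaw": -1,"dx": 0,"dy": 0,"dz": -7,"rx": 0,"ry": 0,"rz": 0},{"jaw": -1,"dx": -1.5,"dy": 0,"dz": -7,"rx": 0,"ry": 0,"rz": 0},{"jaw": -1,"dx": -3.5,"dy": 0,"dz": -7,"rx": 0,"ry": 0,"rz": 0},{"jaw": -1,"dx": -4.5,"dy": 0,"dz": -7,"rx": 0,"ry": 0,"rz": 0},{"jaw": -1,"dx": -4.5,"dy": 0,"dz": -7,"rx": 0,"ry": 0,"rz": 0}]'

```text
t: 26.85
ee_pos: [0.3526, -0.2457, 0.2648]
tcp_rot: [3.132, 0.244, -0.0]
force: [0.1, -0.0, -0.4]
gripper_width: 0.0921
```

Run:
```python
from h import *
show();snap("top","t16");snap("side","s16")
a=cv2.imread("pics/s16.png");crop("t16",190,430,90,270,3,"t16c")
```

```text
t 26.85 pos [ 0.3526 -0.2457  0.2648] x-axis yaw 8.91 tilt [ 0.     -0.0004] F [ 0.14 -0.02 -0.35] w 0.0921 q [-0.61  0.    1.98 -0.    1.16  0.8 ]
```

View pics/s16.png

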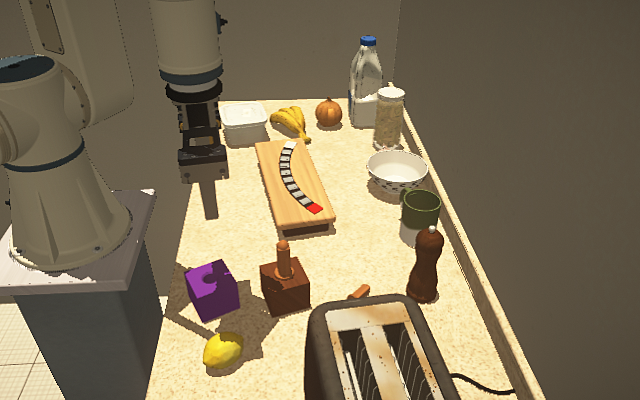

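View pics/t16c.png

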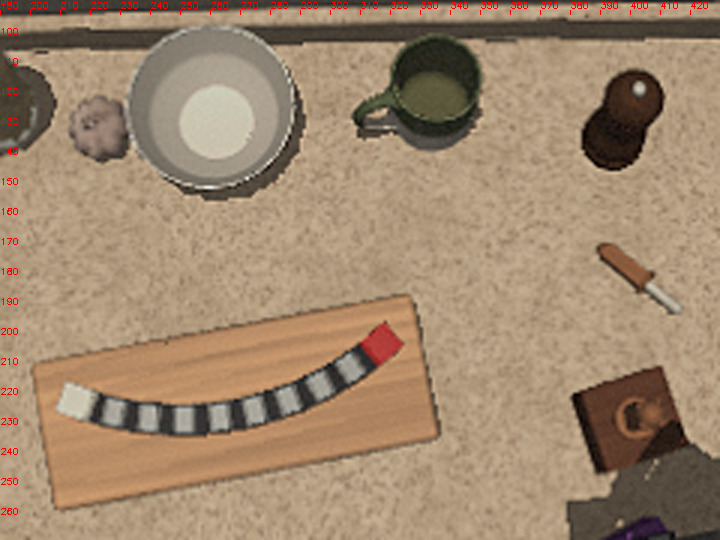

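The stick is upright in its stand (side view top at (283,241), as at the start), all eight slats are flush, and the mug and mill haven't moved. Handing in.

```bash
python3 -c "
from cell import *
print(sign_off())"
```

```text
the job is handed in; nothing more can be done
None
```

I took the stick from its stand and ran its tip along the seam from the red cap to the white cap, at about 24 mm/s and 5–9 N. All eight slats went home, and I hung the stick back upright in the stand. I handed in at about 27 s of the 72 s allowed.

- **Slats:** the heights felt on the red cap and every slat lie on one line (board tilt about 2.58°) within 0.06 mm. The white cap, checked after, matches that line too. The final pictures show all eight slats level with the caps.
- **Stick and bystanders:** in the final pictures the stick is upright with its collar on the block, in the same place as at the start. The mug and pepper mill have not moved, the gripper is open and clear, and only the stick touched the board.
- **Disagreements:** the top camera placed the board and stand about 4–5 mm off from the wrist camera, so I used the wrist camera. The tilt estimates from the pictures (2.1° and 3.1°) also disagreed, so I used the felt value. One early move call was refused for missing values, and nothing moved.

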